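# Load the seal-blank feeders of the engraving machine

### The arm

A 6-joint arm with a two-finger parallel gripper is mounted at the origin on a cart in front of the work surface, level with it; the furniture and walls round the work are solid. World frame = base frame: x ahead of the robot, y to its left, z up, the work surface at z = 0. Lengths are in m, angles in rad, forces in N, time in s.
With the tool pointing down it reaches from about 0.375 to 0.9 m from the base axis. Payload 3.1 kg.
Tool frame: the origin (TCP) lies on the centre line of the jaws, within the pads' length; the fingertips stand 25 mm ahead of it and the grasp point (between the pads) lies 6 mm ahead of it (manip.tip_extent is the distance from the TCP to the fingertips, in m); z points along the fingers, y is the line along which they close (so a half turn about z gives the same grasp; the last joint's range is limited). The gripper opens to 85 mm and grips with 20 to 120 N. Pads are 22 mm wide; open, the fingers measure 114 mm over their backs; the gripper's body (76 mm by 85 mm) begins 54 mm behind the grasp point. The pads swing forward as they close: fully open they stand 13 mm farther back than shut.
Start: joints at [1.026, 0.527, 1.433, -0, 1.181, -0.178], TCP at [0.224, 0.583, 0.256] pointing down, gripper open.
Joint ranges: [-3.08, 3.08], [-0.75, 2.2], [0.22, 2.44], [-1.43, 4.57], [0, 2.65], [-2.85, 2.85]. Speed limits (rad/s): [2.79, 2.79, 3.14, 3.14, 3.14, 3.14].

### API

Orientations are given as a unit quaternion [x, y, z, w].
In Python, from station import readout, imaging, order, manip gives the robot as it stands.
- The arm moves only by the tool move_arm, never from a script. Its argument "rows" is a list of rows, each a list of 7 numbers: the turn, a rotation vector about the tool's x, y, z in degrees, then the shift along the tool's x, y, z in mm, then the closure, from 0 (fully open) to 1 (shut). A call has 1 to 12 rows; each row is the pose to reach, as a shift and turn from the pose commanded when the call began, along the tool's axes at that moment; what a row does not reach only later rows make up. A row lasts 1/12 s, in which the tool goes at most 41.7 mm and 7.16 degrees, less where a joint would pass 70% of its speed; a pose out of reach is approached as far as the arm can. A call with a gripper value outside its range is refused whole. The fingers move at their own pace and stop on an object; "squeeze" is the grip in N (left out, the last holds). Time passes only in rows, so rows that repeat a pose let the fingers close. It gives the time, the measured TCP pose, the force, the opening and the grip force at its end, in the units of the state.
- readout.sense(): the state, without advancing time (a new reading comes with each control period).
- imaging.snapshot(name): name is "scene" or "side" or "wrist"; returns a dict with "img" (480x640x3 uint8, red, green, blue), "z_map" (480x640 float32, m along the optical axis (not along the pixel's ray), 0 where there is no reading), "fovy" (degrees; the focal length in pixels is half the picture's height over the tangent of half this angle, whatever the lens; pixels are square), "cx", "cy" (the principal point, pixels), "k1" (the pictures are not rectified: a ray, as slopes to the right and down, at radius r is drawn at 1 + k1 r^2 times it, then the intrinsics apply), "rvec" (rotation vector, rad) and "tvec" (3), from world to camera coordinates, as OpenCV has them. Camera axes: x right, y down, z forward; pixel columns grow to the right and rows downward; lengths in m; the calibration is good to about 2 mm. A picture is of the moment at which its call begins.
- order.sign_off(): hands the job in; it is judged then, once.
The state is a dict: "t": time; "q": joint angles; "qd": joint speeds; "tau": joint torques, N m; "tcp_pos": TCP position; "tool_rot": TCP orientation; "force": force on the tool from outside, world axes, zero at the start; "ft_torque": the same for the moment, N m; "finger_gap": opening from 0.0 (shut) to 1.0 (fully open); "gripper_force": force on a finger pad.
Only numpy, scipy, OpenCV 4.12 (cv2) and the standard library are available. Lean on these libraries where they do the work, as an engineer would, in place of code of your own. Each camera call takes 0.05 s, during which the arm holds its last target. There are 200 camera calls.

### The job

Load the two gravity feeders of the seal-engraving machine with the five loose disc blanks: the three large ones in the wide feeder, the two small ones in the narrow feeder. A feeder lets its lowest blank out first, and the first cut is always proved in aluminium, then copper is run and brass last, so in each feeder the aluminium blank goes in first, at the bottom, in the wide one the copper blank comes next, and brass is on top. All blanks must lie flat on one another in their feeder; leave the caliper, the loupe and the ink bottle where they are.

Things in the scene. Friction and masses are not known exactly. Their poses are not given: they have to be found in the camera images.
- wide_feeder: larger feeder, fixed, for the 52 mm blanks: aluminium top plate 82x86, upper side z=30, 57 mm hole, on a track; brass pusher at +x, unused. Origin on the desk under the hole's centre. 4 pointed steel rods, 8 thick, at x+-22, y+-23.9, to z=64 mm; fingers closing along y pass between them down to the plate. A blank let go level in the hole drops to the track; undersides in the stack: z=8, 22, 36.
- narrow_feeder: smaller feeder, fixed, for the 38 mm blanks: aluminium top plate 68x72, upper side z=30, 43 mm hole, on a track; brass pusher at +x, unused. Origin on the desk under the hole's centre. 4 pointed steel rods, 8 thick, at x+-20, y+-15.8, to z=64 mm; fingers closing along y pass between them down to the plate. A blank let go level in the hole drops to the track; undersides in the stack: z=8, 22, 36.
- wide_aluminium: loose turned disc blank of pale grey aluminium (large), 52 mm across and 14 mm thick, about 80 g, lying flat on the desk at the start; origin at the centre of its underside, z up
- wide_copper: loose turned disc blank of reddish copper (large), 52 mm across and 14 mm thick, about 265 g, lying flat on the desk at the start; origin at the centre of its underside, z up
- wide_brass: loose turned disc blank of yellow brass (large), 52 mm across and 14 mm thick, about 250 g, lying flat on the desk at the start; origin at the centre of its underside, z up
- narrow_aluminium: loose turned disc blank of pale grey aluminium (small), 38 mm across and 14 mm thick, about 43 g, lying flat on the desk at the start; origin at the centre of its underside, z up
- narrow_brass: loose turned disc blank of yellow brass (small), 38 mm across and 14 mm thick, about 135 g, lying flat on the desk at the start; origin at the centre of its underside, z up
- caliper: bystander: steel vernier caliper, 67 x 160 x 13 mm, lying flat at the left; origin at the centre of its underside
- loupe: bystander: black eye loupe, 29 mm across, 33 mm tall, standing at the right; origin at the centre of its underside
- ink_bottle: bystander: small black bottle of layout ink, 34 mm across, 55 mm tall, standing at the right; origin at the centre of its underside
Mind the look-alikes: they are no part of the job. Leave any red or turquoise look-alike of the wide_aluminium alone.

How it is judged:
By the outcome, as a careful person would: the job done as asked, in the order asked, and still so for the second after the job is handed in, with the robot touching nothing.
It also fails if it takes over 109 s, if anything falls off the work surface, if the arm or the gripper's body presses on something with over 40 N, if the wrist force passes 120 N, or if a joint passes its speed limit or range.

## Working session

There is one attempt and no reset: what is moved stays moved. The work goes in short steps, Python scripts to look and compute and a tool call to move; the robot and the scene stay as the last step left them, time stands still between calls to the robot, and variables do not carry over. Pictures are saved under pics/ and viewed, at most 14 in all, crops included, and the job is handed in when it is done.

Besides the shell and the picture viewer there is one more tool, called after ">>>" as name(argument=value, ...), one argument or row to a line, values as JSON. move_arm: Moves the arm, as the interface text tells. Its arguments: {"type":"object","properties":{"rows":{"type":"array"},"squeeze":{"type":"number"}},"required":["rows"]}

```bash
ls; mkdir -p pics
cat > h.py <<'E'
import numpy as np, cv2
from station import readout, imaging, order, manip
def snap(n):
    s=imaging.snapshot(n); s['f']=240/np.tan(np.radians(s['fovy'])/2)
    s['R']=cv2.Rodrigues(np.array(s['rvec'],float))[0]; s['t']=np.array(s['tvec'],float); return s
def rays(s,uv):
    f=s['f'];K=np.array([[f,0,s['cx']],[0,f,s['cy']],[0,0,1]])
    p=cv2.undistortPoints(np.array(uv,float).reshape(-1,1,2),K,np.array([s['k1'],0,0,0.]))[:,0]
    return np.c_[p,np.ones(len(p))]
def at_z(s,uv,z):
    d=rays(s,uv)@s['R']; c=-s['R'].T@s['t']
    return c+d*((z-c[2])/d[:,2])[:,None]
def cloud(s):
    v,u=np.mgrid[:480,:640]; r=rays(s,np.c_[u.ravel(),v.ravel()])
    P=(r*s['z_map'].reshape(-1,1)-s['t'])@s['R']; return P.reshape(480,640,3)
def save(n,im): cv2.imwrite('pics/'+n,im[...,::-1])
E
python3 - <<'E'
from h import *
for n in('scene','side'):
    s=snap(n); save(n+'0.png',s['img']); np.savez(n+'0.npz',**s); print(n,-s['R'].T@s['t'],s['f'],s['k1'])
print(readout.sense(), manip.tip_extent,[x for x in dir(manip) if x[0]!='_'])
E
```

```text
pics
scene [-0.28002806  1.05057637  0.62946066] 573.6048003451781 -0.024047025732523517
side [ 0.59583998 -1.09460985  0.83500574] 607.1469907418646 -0.04799505707912781
{'t': 0.1, 'q': array([ 1.02551023e+00,  5.28410808e-01,  1.43379681e+00, -1.14961476e-05,
        1.18140733e+00, -1.78526025e-01]), 'qd': array([ 0.00049785, -0.0008693 ,  0.00023625, -0.00020987, -0.00025831,
       -0.00091828]), 'tau': array([-1.67408939e-04, -4.43305957e+01, -1.78587931e+01, -2.17965021e-04,
        3.93905750e-03, -1.14579007e-05]), 'tcp_pos': array([0.22378977, 0.58290801, 0.25540112]), 'tool_rot': array([ 1.82351726e-01,  9.83232844e-01, -9.47533198e-04, -3.53033872e-04]), 'force': array([1.21615186, 0.41404416, 0.74309509]), 'ft_torque': array([-0.03593067, -0.01138338, -0.00639144]), 'gripper_force': 0.0, 'finger_gap': 0.9998786995920673} 0.025 ['PlanningError', 'tip_extent']
```

View pics/scene0.png

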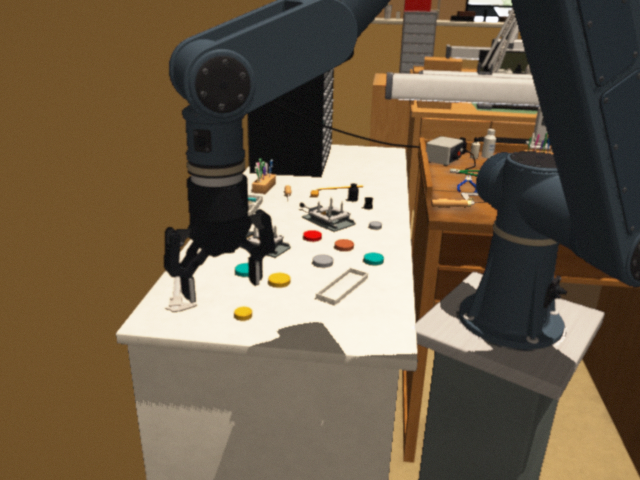

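View pics/side0.png

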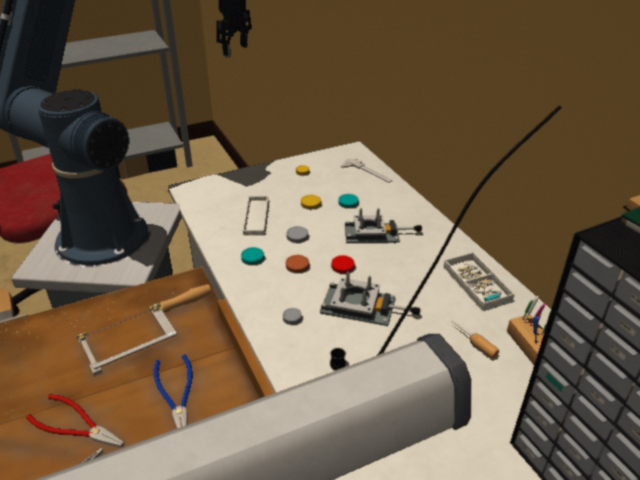

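Side view: narrow brass (303,169), wide brass (311,201), wide aluminium (297,233), copper (297,263), narrow aluminium (291,316). The look-alikes are turquoise at (348,200) and (252,255) and red at (343,264), so I leave those alone. The narrow feeder is at (370,228) and the wide one at (357,300).

```bash
cat > m.py <<'E'
from h import *
s=dict(np.load('side0.npz')); P=cloud(s)
save('crop1.png',cv2.resize(s['img'][150:350,235:435],(600,600),interpolation=cv2.INTER_CUBIC))
for n,(u,v) in dict(nb=(303,169),wb=(311,201),wa=(297,233),wc=(297,263),na=(291,316),t1=(348,200),t2=(252,255),red=(343,264)).items():
    p=P[v,u]; W=P[v-25:v+26,u-25:u+26].reshape(-1,3)
    m=(W[:,2]>.0105)&(W[:,2]<.02)&(np.hypot(*(W-p)[:,:2].T)<.045); w=W[m]
    (c,r)=cv2.minEnclosingCircle(w[:,:2].astype(np.float32))
    print(n,at_z(s,[(u,v)],.014)[0].round(4),'d',p.round(4),'mean',w.mean(0).round(4),'circ',np.round(c,4),round(r,4),m.sum(),'area-diam',)
for n,(u,v) in dict(nf=(370,228),wf=(357,300)).items():
    W=P[v-35:v+36,u-40:u+60].reshape(-1,3)
    m=(abs(W[:,2]-.03)<.004); w=W[m]; print(n,m.sum(),w.mean(0),cv2.minAreaRect(w[:,:2].astype(np.float32)))
E
python3 m.py
```

```text
nb [0.4399 0.329  0.014 ] d [0.4395 0.3322 0.0121] mean [0.4386 0.3318 0.0133] circ [0.4384 0.3331] 0.0229 85 area-diam
wb [0.4756 0.172  0.014 ] d [0.4754 0.1741 0.0126] mean [0.4747 0.1769 0.0132] circ [0.4739 0.178 ] 0.0291 180 area-diam
wa [0.4555 0.034  0.014 ] d [0.4557 0.0327 0.015 ] mean [0.4566 0.0359 0.0134] circ [0.4558 0.0367] 0.0276 233 area-diam
wc [ 0.4674 -0.0761  0.014 ] d [ 0.4672 -0.0744  0.0126] mean [ 0.4675 -0.0723  0.0134] circ [ 0.468  -0.0721] 0.0273 277 area-diam
na [ 0.4735 -0.241   0.014 ] d [ 0.4729 -0.2374  0.0105] mean [ 0.475  -0.2358  0.0132] circ [ 0.4744 -0.2357] 0.0202 209 area-diam
t1 [0.5672 0.1838 0.014 ] d [0.5673 0.1825 0.0148] mean [0.5686 0.1891 0.0132] circ [0.5677 0.1881] 0.0287 174 area-diam
t2 [ 0.3656 -0.0558  0.014 ] d [ 0.3649 -0.0529  0.0117] mean [ 0.3655 -0.0523  0.0133] circ [ 0.3636 -0.0515] 0.0289 263 area-diam
red [ 0.5667 -0.0718  0.014 ] d [ 0.5666 -0.0676  0.0106] mean [ 0.5665 -0.0663  0.0132] circ [ 0.5664 -0.066 ] 0.0286 285 area-diam
nf 384 [0.62620274 0.05562663 0.02939568] ((0.6338768601417542, 0.061910584568977356), (0.09301670640707016, 0.08172628283500671), 5.456984043121338)
wf 853 [ 0.6024278  -0.19183834  0.02953504] ((0.6082965135574341, -0.18797042965888977), (0.09227623790502548, 0.10688816010951996), 78.8924331665039)
```

View pics/crop1.png

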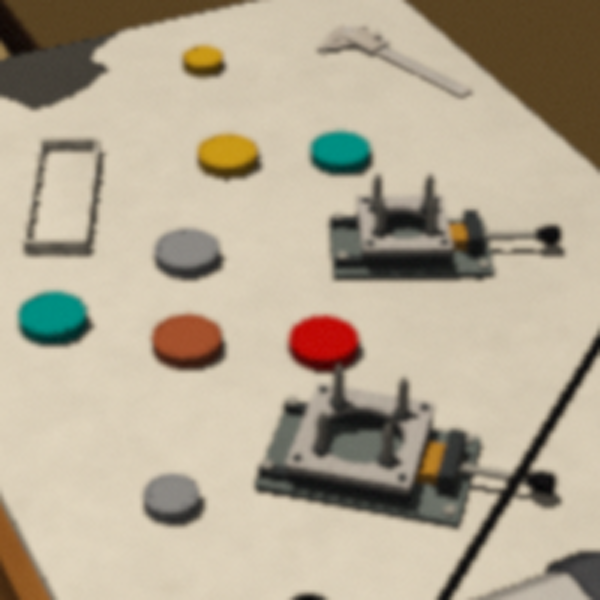

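```bash
cat >> h.py <<'E'
from scipy.spatial.transform import Rotation as Ro
def go(x,y,z,yaw=90,grasp=False):
    "target TCP, yaw = world direction of tool y (deg); prints turn deg + shift mm in tool axes"
    s=readout.sense(); R=Ro.from_quat(s['tool_rot']); p=s['tcp_pos']
    a=np.radians(yaw); y_=np.array([np.cos(a),np.sin(a),0]); z_=np.array([0,0,-1.]); T=Ro.from_matrix(np.c_[np.cross(y_,z_),y_,z_])
    T2=T*Ro.from_euler('z',180,degrees=True)
    if (R.inv()*T2).magnitude()<(R.inv()*T).magnitude(): T=T2
    d=R.inv().apply(np.array([x,y,z])-p)*1e3
    print('t',round(s['t'],2),'tcp',p.round(4),'turn',np.degrees((R.inv()*T).as_rotvec()).round(1),'shift',d.round(1),'rows',round(np.linalg.norm(d)/41.7,1),'gap',round(s['finger_gap'],3),'q',s['q'].round(2))
E
python3 -c "
from h import *
go(.52,-.04,.33)"
```

```text
t 0.1 tcp [0.2238 0.5829 0.2554] turn [ -0.1  -0.  -21. ] shift [-499.9 -475.4  -73.8] rows 16.6 gap 1.0 q [ 1.03  0.53  1.43 -0.    1.18 -0.18]
```

>>> move_arm(
  rows=[
    [0,0,-21,-500,-475,-74,0],
    [0,0,-21,-500,-475,-74,0],
    [0,0,-21,-500,-475,-74,0],
    [0,0,-21,-500,-475,-74,0],
    [0,0,-21,-500,-475,-74,0],
    [0,0,-21,-500,-475,-74,0],
    [0,0,-21,-500,-475,-74,0],
    [0,0,-21,-500,-475,-74,0],
    [0,0,-21,-500,-475,-74,0],
    [0,0,-21,-500,-475,-74,0],
    [0,0,-21,-500,-475,-74,0],
    [0,0,-21,-500,-475,-74,0],
  ],
  squeeze=60,
)

```text
t: 1.1
tcp_pos: [0.4368, 0.1349, 0.3095]
tool_rot: [0.0, 1.0, 0.0, -0.0]
force: [1.3, 1.5, 0.1]
finger_gap: 0.998
gripper_force: 0.0
```

```bash
python3 -c "
from h import *
go(.52,-.04,.33)"
```

```text
t 1.1 tcp [0.4368 0.1349 0.3095] turn [ 0. -0. -0.] shift [ -83.2 -174.9  -20.6] rows 4.7 gap 0.998 q [ 0.05  0.23  1.77  0.    1.15 -1.52]
```

>>> move_arm(
  rows=[
    [0,0,0,-83,-175,-21,0],
    [0,0,0,-83,-175,-21,0],
    [0,0,0,-83,-175,-21,0],
    [0,0,0,-83,-175,-21,0],
    [0,0,0,-83,-175,-21,0],
    [0,0,0,-83,-175,-21,0],
    [0,0,0,-83,-175,-21,0],
    [0,0,0,-83,-175,-21,0],
  ],
)

```text
t: 1.77
tcp_pos: [0.5187, -0.0377, 0.3297]
tool_rot: [0.0, 1.0, 0.001, -0.001]
force: [-0.3, 0.1, 0.3]
finger_gap: 1.001
gripper_force: 0.0
```

```bash
python3 -c "
from h import *
go(.52,-.04,.33); s=snap('wrist'); save('w0.png',s['img']); np.savez('w0.npz',**s); print(-s['R'].T@s['t'],s['f'],s['k1'],s['cx'],s['cy'])"
```

```text
t 1.77 tcp [ 0.5187 -0.0377  0.3297] turn [ 0.1 -0.1 -0. ] shift [-1.3 -2.3 -0.3] rows 0.1 gap 1.001 q [-0.29  0.3   1.6   0.    1.25 -1.86]
[ 0.44503934 -0.03763879  0.44672174] 388.4574419861148 -0.07018023556569038 318.7603445305331 239.5837901758951
```

View pics/w0.png

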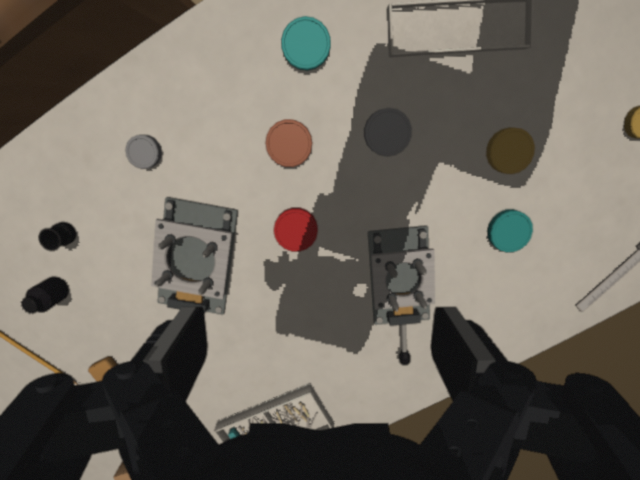

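The wrist view shows everything. Narrow aluminium is at (143,152), copper (289,143), wide aluminium (387,132, in shadow) and wide brass (510,150, in shadow). Narrow brass is at the right edge (635,123). The wide feeder is at (193,258) and the narrow one at (403,278).

```bash
cat > m2.py <<'E'
from h import *
s=dict(np.load('w0.npz')); P=cloud(s); im=s['img']
for n,(u,v) in dict(na=(143,152),wc=(289,143),wa=(387,132),wb=(510,150),t1=(510,231),red=(296,230)).items():
    m=((P[...,2]>.0095)&(P[...,2]<.02)).astype(np.uint8)
    k,l,st,ce=cv2.connectedComponentsWithStats(m); i=l[v,u]
    M=(l==i).astype(np.uint8); c,_=cv2.findContours(M,cv2.RETR_EXTERNAL,cv2.CHAIN_APPROX_NONE); c=max(c,key=len)[:,0]
    X=at_z(s,c,.014)[:,:2]; cc,r=cv2.minEnclosingCircle(X.astype(np.float32)); e=cv2.fitEllipse(X.astype(np.float32))
    print(n,ce[i].round(1),'z',np.median(P[l==i][:,2]).round(4),'circ',np.round(cc,4),round(r,4),'ell',np.round(e[0],4),np.round(e[1],4))
a=cv2.resize(im[190:320,140:250],None,fx=4.5,fy=4.5,interpolation=cv2.INTER_CUBIC)[:580,:400]
a=cv2.resize(im[185:325,140:250],(440,560),interpolation=cv2.INTER_CUBIC); b=cv2.resize(im[210:350,355:445],(360,560),interpolation=cv2.INTER_CUBIC)
b=np.clip(b.astype(int)*1.7,0,255).astype(np.uint8)
save('crop2.png',np.hstack([a,b]))
E
python3 m2.py
```

```text
na [141.6 151.2] z 0.0126 circ [ 0.4737 -0.2335] 0.0194 ell [ 0.4734 -0.2332] [0.0366 0.0372]
wc [288.3 142.6] z 0.0127 circ [ 0.4659 -0.0706] 0.0256 ell [ 0.4661 -0.0701] [0.0492 0.0501]
wa [387.7 132. ] z 0.0127 circ [0.4546 0.0377] 0.026 ell [0.4547 0.0376] [0.0501 0.0509]
wb [511.6 150.5] z 0.0128 circ [0.4735 0.1771] 0.0268 ell [0.473  0.1776] [0.0502 0.0516]
t1 [511.  231.3] z 0.0128 circ [0.5655 0.19  ] 0.0269 ell [0.5664 0.1897] [0.0501 0.0515]
red [295.  229.8] z 0.0127 circ [ 0.5644 -0.0644] 0.0261 ell [ 0.5644 -0.0645] [0.0504 0.0508]
```

View pics/crop2.png

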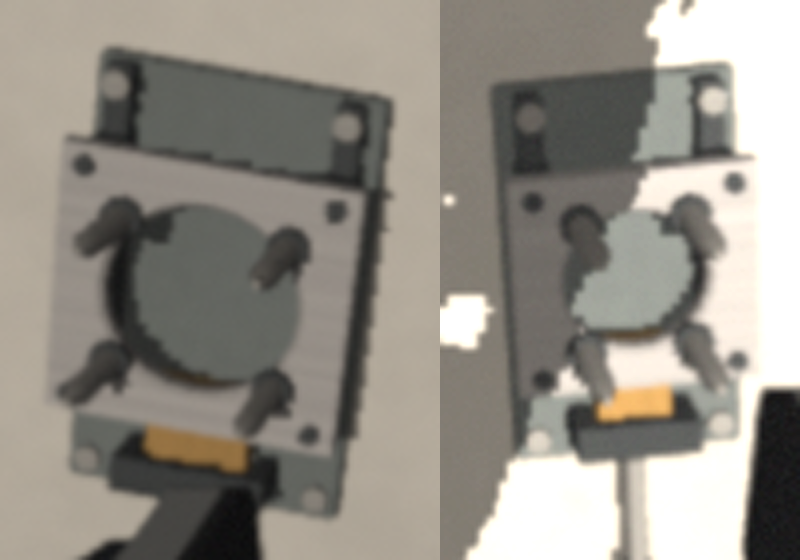

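```bash
cat > m3.py <<'E'
from h import *
s=dict(np.load('w0.npz'))
def px(L,ox,oy): return [((U+.5)/4-.5+ox,(V+.5)/4-.5+oy) for U,V in L]
def fit(model,X):
    model=np.array(model,float);mc=model.mean(0);xc=X.mean(0)
    H=(model-mc).T@(X-xc);a=np.arctan2(H[0,1]-H[1,0],H[0,0]+H[1,1]);R=np.array([[np.cos(a),-np.sin(a)],[np.sin(a),np.cos(a)]])
    o=xc-R@mc; return o.round(4),np.degrees(a).round(2),'res mm',(np.linalg.norm(model@R.T+o-X,axis=1)*1e3).round(1)
# order: TL(-x,-y) TR(-x,+y) BL(+x,-y) BR(+x,+y)
sg=np.array([[-1,-1],[-1,1],[1,-1],[1,1]])
for n,ox,oy,h,c,b,t,sc in [('wide',140,185,(.022,.0239),[(65,137),(365,187),(50,402),(340,455)],[(122,212),(292,243),(112,355),(278,383)],[(83,243),(260,280),(68,388),(248,425)],[(84,164),(336,211),(309,435)]),
  ('narrow',355-110,210,(.020,.0158),[(508,175),(752,157),(520,395),(762,375)],[(580,220),(690,207),(590,345),(697,337)],[(600,262),(715,250),(605,395),(717,383)],[(532,202),(735,182),(738,361),(544,381)])]:
    C=at_z(s,px(c,ox,oy),.03)[:,:2]; print(n,'corners mean',C.mean(0).round(4),'sides',np.linalg.norm(C-C[[1,3,0,2]],axis=1).round(4))
    print(' bases',fit(sg*h,at_z(s,px(b,ox,oy),.03)[:,:2])); print(' tips',fit(sg*h,at_z(s,px(t,ox,oy),.064)[:,:2]))
    S=at_z(s,px(sc,ox,oy),.03)[:,:2]; print(' screws',S.round(4).tolist(), 'diag mid',((S[0]+S[2])/2).round(4))
E
python3 m3.py
```

```text
wide corners mean [ 0.5945 -0.184 ] sides [0.0849 0.0831 0.0815 0.0868]
 bases (array([ 0.5946, -0.185 ]), np.float64(-10.41), 'res mm', array([0.5, 0.5, 0.5, 0.7]))
 tips (array([ 0.5925, -0.1838]), np.float64(-11.86), 'res mm', array([0.7, 1.4, 1.3, 1.3]))
 screws [[0.5544, -0.2144], [0.5682, -0.1439], [0.6369, -0.1571]] diag mid [ 0.5957 -0.1857]
narrow corners mean [0.6192 0.0614] sides [0.0696 0.0689 0.0694 0.0723]
 bases (array([0.6192, 0.0624]), np.float64(6.67), 'res mm', array([0.3, 0.3, 0.5, 0.9]))
 tips (array([0.6182, 0.0606]), np.float64(5.73), 'res mm', array([0.7, 0.4, 0.4, 0.7]))
 screws [[0.5956, 0.0301], [0.5897, 0.088], [0.6459, 0.0937], [0.652, 0.0362]] diag mid [0.6207 0.0619]
```

```bash
python3 -c "
from h import *
go(.4547,.0376,.07)"
```

```text
t 1.82 tcp [ 0.5186 -0.0371  0.3298] turn [ 0.1 -0.1  0. ] shift [ 63.3  74.5 260. ] rows 6.7 gap 0.997 q [-0.29  0.3   1.6   0.    1.24 -1.86]
```

>>> move_arm(
  rows=[
    [0,0,0,64,75,260,0],
    [0,0,0,64,75,260,0],
    [0,0,0,64,75,260,0],
    [0,0,0,64,75,260,0],
    [0,0,0,64,75,260,0],
    [0,0,0,64,75,260,0],
    [0,0,0,64,75,260,0],
    [0,0,0,64,75,260,0],
    [0,0,0,64,75,260,0],
    [0,0,0,64,75,260,0],
    [0,0,0,64,75,260,0],
    [0,0,0,64,75,260,0],
  ],
)

```text
t: 2.82
tcp_pos: [0.4576, 0.0364, 0.0723]
tool_rot: [0.0, 1.0, -0.0, 0.003]
force: [-0.1, 1.1, 0.4]
finger_gap: 1.003
gripper_force: 0.0
```

```bash
python3 -c "
from h import *
go(.4547,.0376,.0255); s=snap('wrist'); save('w1.png',s['img']); np.savez('w1.npz',**s); go(.4547,.0376,.0255)
P=cloud(s); T=readout.sense()['tcp_pos']
m=(s['z_map']>0)&(P[...,2]<.12)&(P[...,2]>.03)&(np.hypot(P[...,0]-T[0],P[...,1]-T[1])<.08)
Q=P[m]
for sg in(-1,1):
  q=Q[sg*(Q[:,1]-T[1])>0.03]
  if len(q): print(sg,len(q),q.min(0).round(4),q.max(0).round(4),np.percentile(q[:,2],[1,5,50]).round(4))
"
```

```text
t 2.82 tcp [0.4576 0.0364 0.0723] turn [-0.   0.3 -0. ] shift [ 3.1  1.2 46.8] rows 1.1 gap 1.003 q [-0.16  0.65  1.99 -0.    0.5  -1.74]
t 2.87 tcp [0.4573 0.0364 0.0721] turn [-0.   0.3 -0. ] shift [ 2.8  1.3 46.6] rows 1.1 gap 0.999 q [-0.17  0.65  1.99 -0.    0.5  -1.74]
-1 13642 [ 0.4397 -0.0387  0.0591] [0.4701 0.0062 0.12  ] [0.0632 0.0703 0.111 ]
1 13695 [0.4396 0.0664 0.0588] [0.4707 0.112  0.12  ] [0.063  0.0699 0.111 ]
```

View pics/w1.png

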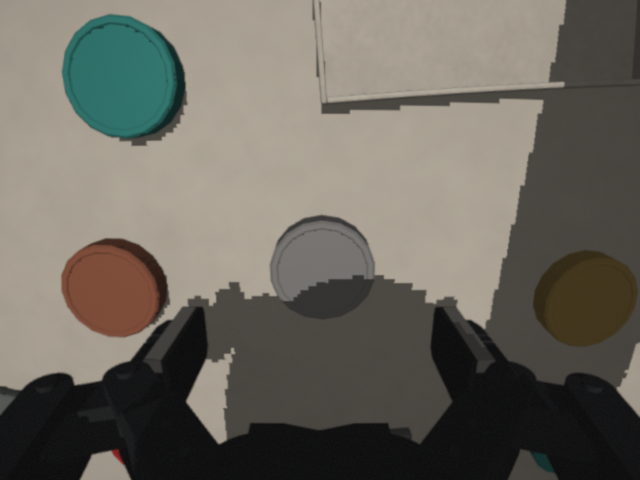

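The aluminium disc is centred at about (322,267), between the open jaws. I'll refine all the blanks from this closer view.

```bash
cat > m4.py <<'E'
from h import *
import sys
def discs(s,seeds,z=.014):
    P=cloud(s)
    m=((P[...,2]>z-.0045)&(P[...,2]<z+.006)).astype(np.uint8)
    k,l,st,ce=cv2.connectedComponentsWithStats(m)
    for n,(u,v) in seeds.items():
        i=l[v,u]
        if i==0: print(n,'no');continue
        c,_=cv2.findContours((l==i).astype(np.uint8),cv2.RETR_EXTERNAL,cv2.CHAIN_APPROX_NONE); c=max(c,key=len)[:,0]
        X=at_z(s,c,z)[:,:2].astype(np.float32); cc,r=cv2.minEnclosingCircle(X); e=cv2.fitEllipse(X)
        print(n,ce[i].round(1),'z',np.median(P[l==i][:,2]).round(4),'circ',np.round(cc,4),round(r,4),'ell',np.round(e[0],4),np.round(e[1],4))
E
python3 -c "
from m4 import *
s=dict(np.load('w1.npz')); discs(s,dict(wa=(322,267),wc=(112,288),wb=(585,298)))"
```

```text
wa [321.7 269. ] z 0.0127 circ [0.4532 0.0381] 0.0261 ell [0.4532 0.0379] [0.0505 0.0512]
wc [110.5 289.8] z 0.0127 circ [ 0.4643 -0.0685] 0.0266 ell [ 0.4646 -0.0686] [0.0506 0.0519]
wb [589.2 300.6] z 0.0128 circ [0.4712 0.1765] 0.0271 ell [0.4714 0.1766] [0.0507 0.0528]
```

>>> move_arm(
  rows=[
    [0,0.3,0,4,1.5,10,0],
    [0,0.3,0,4,1.5,25,0],
    [0,0.3,0,4,1.5,38,0],
    [0,0.3,0,4,1.5,46,0],
    [0,0.3,0,4,1.5,46,0],
    [0,0.3,0,4,1.5,46,0.1],
    [0,0.3,0,4,1.5,46,0.2],
    [0,0.3,0,4,1.5,46,0.2],
    [0,0.3,0,4,1.5,46,0.2],
  ],
  squeeze=60,
)

```text
t: 3.62
tcp_pos: [0.452, 0.0383, 0.025]
tool_rot: [0.0, 1.0, -0.0, -0.002]
force: [-0.1, 0.1, -0.1]
finger_gap: 0.798
gripper_force: 0.0
```

```bash
python3 -c "
from h import *
go(.4530,.038,.0255)"
```

```text
t 3.62 tcp [0.452  0.0383 0.025 ] turn [-0.  -0.2 -0. ] shift [-1.  -0.3 -0.5] rows 0.0 gap 0.798 q [-0.16  0.75  2.01 -0.    0.38 -1.73]
```

>>> move_arm(
  rows=[
    [0,-0.2,0,-0.5,0,-0.5,0.3],
    [0,-0.2,0,-0.5,0,-0.5,0.4],
    [0,-0.2,0,-0.5,0,-0.5,0.6],
    [0,-0.2,0,-0.5,0,-0.5,0.7],
    [0,-0.2,0,-0.5,0,-0.5,0.7],
    [0,-0.2,0,-0.5,0,-0.5,0.7],
    [0,-0.2,0,-0.5,0,-0.5,0.7],
  ],
)

```text
t: 4.2
tcp_pos: [0.4524, 0.0384, 0.0259]
tool_rot: [0.0, 1.0, -0.0, -0.0]
force: [-0.5, 0.4, 9.4]
finger_gap: 0.582
gripper_force: 60.3
```

```bash
python3 -c "
from h import *
go(.4530,.038,.0255)"
```

```text
t 4.2 tcp [0.4524 0.0384 0.0259] turn [-0. -0. -0.] shift [-0.6 -0.4  0.4] rows 0.0 gap 0.582 q [-0.16  0.75  2.01 -0.    0.38 -1.73]
```

>>> move_arm(
  rows=[
    [0,0,0,0,0,-15,0.7],
    [0,0,0,0,0,-40,0.7],
    [0,0,0,0,0,-75,0.7],
    [0,0,0,0,0,-110,0.7],
    [0,0,0,0,0,-130,0.7],
    [0,0,0,0,0,-130,0.7],
  ],
)

```text
t: 4.7
tcp_pos: [0.4547, 0.0381, 0.1587]
tool_rot: [-0.0, 1.0, -0.001, 0.004]
force: [0.6, -0.3, -0.8]
finger_gap: 0.583
gripper_force: 62.5
```

```bash
python3 -c "
from h import *
s=snap('wrist'); save('w2.png',s['img']); np.savez('w2.npz',**s)
go(.56,-.184,.15,79)
P=cloud(s); T=readout.sense()['tcp_pos']
m=(np.hypot(P[...,0]-T[0],P[...,1]-T[1])<.024)&(P[...,2]<T[2])&(P[...,2]>.08)
print(m.sum(),np.median(P[m],0), T)"
```

```text
t 4.75 tcp [0.4536 0.0383 0.1569] turn [-0.   0.2 11. ] shift [-106.4 -222.2    7.5] rows 5.9 gap 0.578 q [-0.16  0.47  1.95 -0.    0.72 -1.73]
12196 [0.45099831 0.0383572  0.14537789] [0.45360575 0.03826397 0.15687027]
```

View pics/w2.png

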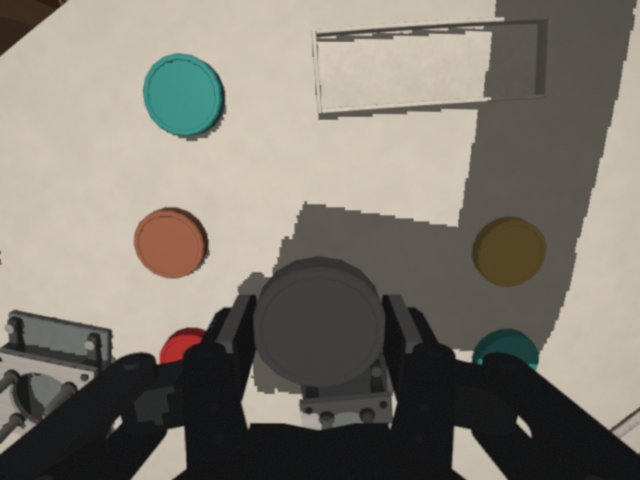

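```bash
python3 -c "
from h import *
go(.652,-.1955,.16,79)
s=dict(np.load('w2.npz')); print(at_z(s,[(319,321)],.1455))"
```

```text
t 4.75 tcp [0.4536 0.0383 0.1569] turn [-0.   0.2 11. ] shift [-198.4 -233.7   -2.2] rows 7.4 gap 0.578 q [-0.16  0.47  1.95 -0.    0.72 -1.73]
[[0.45234737 0.03835904 0.1455    ]]
```

>>> move_arm(
  rows=[
    [0,0,2,-20,-24,-2,0.7],
    [0,0,5,-45,-55,-2,0.7],
    [0,0,11,-75,-90,-2,0.7],
    [0,0,11,-100,-120,-2,0.7],
    [0,0,11,-128,-150,-2,0.7],
    [0,0,11,-155,-180,-2,0.7],
    [0,0,11,-180,-212,-2,0.7],
    [0,0,11,-199,-234,-2,0.7],
    [0,0,11,-199,-234,-2,0.7],
    [0,0,11,-199,-234,-2,0.7],
    [0,0,11,-199,-234,-2,0.7],
  ],
)

```text
t: 5.67
tcp_pos: [0.6495, -0.1947, 0.1539]
tool_rot: [0.096, 0.995, 0.001, -0.004]
force: [0.4, 1.0, -0.4]
finger_gap: 0.58
gripper_force: 62.6
```

```bash
python3 -c "
from h import *
s=snap('wrist'); save('w3.png',s['img']); np.savez('w3.npz',**s)
go(.593,-.184,.15,79)
import math
i=s['img'][:300,180:500]; save('crop3.png',np.vstack([cv2.resize(i[:250],(768,600),interpolation=cv2.INTER_CUBIC)]))"
```

```text
t 5.72 tcp [ 0.6494 -0.1942  0.1545] turn [ 0.1 -0.4  0. ] shift [57.3 -0.8  4.9] rows 1.4 gap 0.578 q [-0.45  0.72  1.37 -0.    1.06 -1.83]
```

View pics/crop3.png

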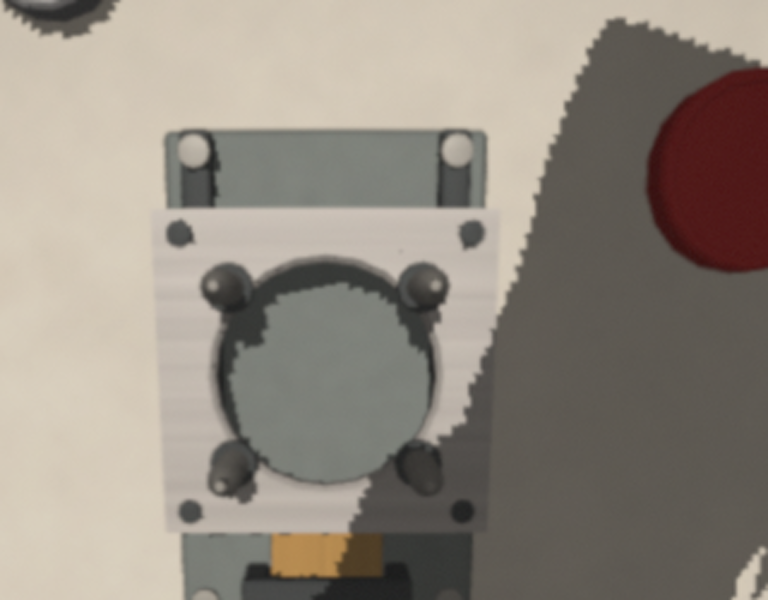

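The view shows the feeder square to the tool: hole centre at about crop (325,370), plate screws at (179,233), (471,233), (190,511), (462,511).

```bash
cat > m5.py <<'E'
from h import *
def rep(s,crop,sc,ox,oy,z,lab):
    X=at_z(s,[((U+.5)/sc-.5+ox,(V+.5)/sc-.5+oy) for U,V in crop],z)[:,:2]; print(lab,X.mean(0).round(4),'d01',np.linalg.norm(X[0]-X[1]).round(4),'d02',np.linalg.norm(X[0]-X[2]).round(4),'d23',np.linalg.norm(X[2]-X[3]).round(4),'ang',np.degrees(np.arctan2(*(X[1]-X[0])[:2])).round(1)); return X
E
python3 -c "
from m5 import *
s=dict(np.load('w3.npz'))
a=(2.4,180,0,.03)
rep(s,[(179,233),(471,233),(190,511),(462,511)],*a,'screws')
rep(s,[(153,208),(498,210),(167,532),(484,532)],*a,'corners')
rep(s,[(214,372),(436,372),(325,257),(325,484)],*a,'hole')
rep(s,[(225,287),(424,287),(233,461),(418,461)],2.4,180,0,.03,'bases')
rep(s,[(209,285),(437,286),(220,486),(433,489)],2.4,180,0,.064,'tips')
"
```

```text
screws [ 0.5957 -0.1859] d01 0.0718 d02 0.07 d23 0.0721 ang 11.1
corners [ 0.5957 -0.1859] d01 0.0844 d02 0.0817 d23 0.0846 ang 11.4
hole [ 0.5947 -0.1858] d01 0.0565 d02 0.0398 d23 0.057 ang 11.1
bases [ 0.5955 -0.186 ] d01 0.0496 d02 0.0438 d23 0.0483 ang 11.1
tips [ 0.5958 -0.1858] d01 0.0488 d02 0.0437 d23 0.0481 ang 11.3
```

```bash
python3 -c "
from h import *
s=dict(np.load('w3.npz')); i=s['img'][240:400,220:420]; i=np.clip(i*2.2,0,255).astype(np.uint8)
save('crop4.png',cv2.resize(i,(750,600),interpolation=cv2.INTER_CUBIC))
go(.5957,-.1859,.12,79)"
```

```text
t 5.72 tcp [ 0.6494 -0.1942  0.1545] turn [ 0.1 -0.4  0. ] shift [54.1 -2.1 34.8] rows 1.5 gap 0.578 q [-0.45  0.72  1.37 -0.    1.06 -1.83]
```

View pics/crop4.png

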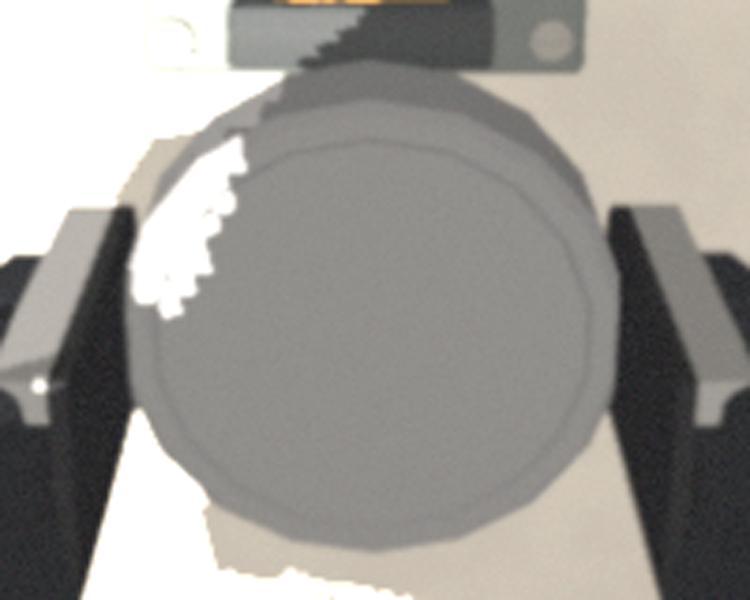

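The held disc's top face spans crop x 127–620 and y 100–550.

```bash
python3 -c "
from m5 import *
s=dict(np.load('w3.npz'))
for z in(.143,.1455):
  X=rep(s,[(127,318),(620,318),(374,100),(374,550)],3.75,220,240,z,'disc')
  # tool frame
  c=(X[2]+X[3])/2; t=np.array([.6494,-.1942]); d=c-t; a=np.radians(-11); print('rel feeder axes mm',1e3*(d@[np.cos(a),np.sin(a)]),1e3*(d@[-np.sin(a),np.cos(a)]))
"
```

```text
disc [ 0.6484 -0.1941] d01 0.0487 d02 0.0335 d23 0.0503 ang 11.1
rel feeder axes mm 0.018299384433265255 -0.04704192887608847
disc [ 0.647  -0.1938] d01 0.0478 d02 0.0328 d23 0.0493 ang 11.1
rel feeder axes mm -1.4040999558034875 -0.05504964625380654
```

>>> move_arm(
  rows=[
    [0,-0.3,0,15,-1,5,0.7],
    [0,-0.3,0,35,-1.5,15,0.7],
    [0,-0.3,0,50,-2,25,0.7],
    [0,-0.3,0,54,-2,33,0.7],
    [0,-0.3,0,54,-2,35,0.7],
    [0,-0.3,0,54,-2,35,0.7],
    [0,-0.3,0,54,-2,35,0.7],
    [0,-0.3,0,54,-2,35,0.7],
  ],
)

```text
t: 6.38
tcp_pos: [0.5994, -0.1877, 0.1223]
tool_rot: [0.096, 0.995, -0.001, 0.003]
force: [-0.0, -0.0, -0.3]
finger_gap: 0.578
gripper_force: 62.6
```

```bash
python3 -c "
from h import *
go(.5957,-.1859,.057,79)"
```

```text
t 6.38 tcp [ 0.5994 -0.1877  0.1223] turn [-0.1  0.3  0. ] shift [ 4.3  1.1 65.3] rows 1.6 gap 0.578 q [-0.48  0.7   1.54  0.    0.9  -1.86]
```

>>> move_arm(
  rows=[
    [0,0,0,0,0,0,0.7],
    [0,0,0,0,0,0,0.7],
    [0,0,0,0,0,0,0.7],
    [0,0,0,0,0,0,0.7],
    [0,0,0,0,0,0,0.7],
    [0,0,0,0,0,0,0.7],
  ],
)

```text
t: 6.88
tcp_pos: [0.5979, -0.1874, 0.1216]
tool_rot: [0.096, 0.995, -0.0, 0.002]
force: [-0.2, -0.3, -0.0]
finger_gap: 0.578
gripper_force: 62.6
```

```bash
python3 -c "
from h import *
go(.5957,-.1859,.06,79)"
```

```text
t 6.88 tcp [ 0.5979 -0.1874  0.1216] turn [-0.   0.2 -0. ] shift [ 2.7  1.1 61.6] rows 1.5 gap 0.578 q [-0.48  0.7   1.54  0.    0.9  -1.86]
```

>>> move_arm(
  rows=[
    [0,0,0,1,1,15,0.7],
    [0,0,0,1.5,1,35,0.7],
    [0,0,0,1.5,1,50,0.7],
    [0,0,0,1.5,1,58,0.7],
    [0,0,0,1.5,1,58,0.7],
    [0,0,0,1.5,1,58,0.7],
    [0,0,0,1.5,1,58,0.7],
    [0,0,0,1.5,1,58,0.7],
    [0,0,0,1.5,1,58,0.7],
    [0,0,0,1.5,1,58,0.7],
    [0,0,0,1.5,1,58,0.7],
    [0,0,0,1.5,1,58,0.7],
  ],
)

```text
t: 7.88
tcp_pos: [0.597, -0.1862, 0.064]
tool_rot: [0.096, 0.995, -0.0, 0.002]
force: [-0.8, 0.2, -0.0]
finger_gap: 0.576
gripper_force: 62.6
```

```bash
python3 -c "
from h import *
go(.5957,-.1859,.051,79)"
```

```text
t 7.88 tcp [ 0.597  -0.1862  0.064 ] turn [-0.   0.2 -0. ] shift [ 1.4  0.1 13. ] rows 0.3 gap 0.576 q [-0.48  0.78  1.56  0.    0.79 -1.86]
```

>>> move_arm(
  rows=[
    [0,0.2,0,1.3,0,2,0.7],
    [0,0.2,0,1.3,0,4,0.7],
    [0,0.2,0,1.3,0,6,0.7],
    [0,0.2,0,1.3,0,8,0.7],
    [0,0.2,0,1.3,0,10,0.7],
    [0,0.2,0,1.3,0,11,0.7],
    [0,0.2,0,1.3,0,11,0.7],
    [0,0.2,0,1.3,0,11,0.7],
  ],
)

```text
t: 8.55
tcp_pos: [0.5956, -0.1859, 0.0525]
tool_rot: [0.096, 0.995, -0.0, 0.0]
force: [-0.3, -0.1, -0.2]
finger_gap: 0.577
gripper_force: 62.8
```

```bash
python3 -c "
from h import *
go(.5957,-.1859,.051,79)"
```

```text
t 8.55 tcp [ 0.5956 -0.1859  0.0525] turn [-0.  0. -0.] shift [-0.1  0.   1.5] rows 0.0 gap 0.577 q [-0.48  0.8   1.57 -0.    0.77 -1.86]
```

>>> move_arm(
  rows=[
    [0,0,0,0,0,1,0.5],
    [0,0,0,0,0,1,0.35],
    [0,0,0,0,0,1,0.25],
    [0,0,0,0,0,1,0.25],
    [0,0,0,0,0,1,0.25],
    [0,0,0,0,0,-15,0.25],
    [0,0,0,0,0,-50,0.2],
    [0,0,0,-25,0,-80,0.1],
    [0,0,0,-50,0,-100,0],
    [0,0,0,-60,0,-105,0],
    [0,0,0,-60,0,-105,0],
    [0,0,0,-60,0,-105,0],
  ],
)

```text
t: 9.55
tcp_pos: [0.654, -0.1971, 0.1574]
tool_rot: [0.096, 0.995, -0.0, -0.0]
force: [-0.5, -0.1, -0.3]
finger_gap: 1.002
gripper_force: 0.0
```

```bash
python3 -c "
from h import *
s=snap('wrist'); save('w4.png',s['img']); np.savez('w4.npz',**s)
P=cloud(s); c=np.array([.5957,-.1859]); m=np.hypot(P[...,0]-c[0],P[...,1]-c[1])<.024
print(m.sum(),np.percentile(P[m][:,2],[5,25,50,75,95]).round(4))
go(.4636,-.0683,.07,90)
i=s['img'][:250,180:500]; save('crop5.png',cv2.resize(i,(640,500)))"
```

```text
5752 [0.0196 0.0203 0.0209 0.0219 0.2743]
t 9.6 tcp [ 0.6528 -0.1966  0.1563] turn [  0.1  -0.2 -11. ] shift [209.9  89.8  87.1] rows 5.9 gap 1.001 q [-0.46  0.72  1.36 -0.    1.07 -1.83]
```

View pics/crop5.png

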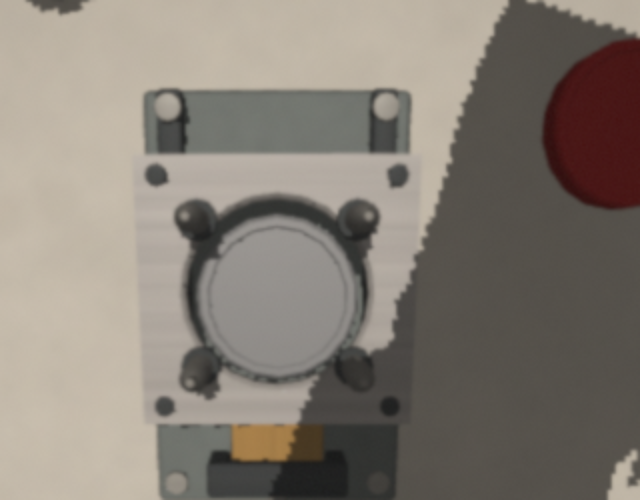

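The aluminium blank is seated in the wide feeder with its top at about 21 mm. Copper is next.

>>> move_arm(
  rows=[
    [0,0,-2,37,16,0,0],
    [0,0,-5,75,32,0,0],
    [0,0,-11,112,48,5,0],
    [0,0,-11,150,64,25,0],
    [0,0,-11,187,80,50,0],
    [0,0,-11,210,90,77,0],
    [0,0,-11,210,90,77,0],
    [0,0,-11,210,90,77,0.1],
    [0,0,-11,210,90,77,0.2],
    [0,0,-11,210,90,77,0.2],
    [0,0,-11,210,90,77,0.2],
    [0,0,-11,210,90,77,0.2],
  ],
)

```text
t: 10.6
tcp_pos: [0.467, -0.0698, 0.0812]
tool_rot: [0.0, 1.0, -0.001, 0.001]
force: [1.3, -0.3, 0.4]
finger_gap: 0.802
gripper_force: 0.0
```

```bash
python3 -c "
from m4 import *
s=snap('wrist'); print(s['img'][275,318]); discs(s,dict(wc=(318,275))); go(.464,-.0684,.026,90)"
```

```text
[118  73  54]
wc [317.5 267.4] z 0.0127 circ [ 0.4651 -0.0703] 0.0261 ell [ 0.465  -0.0704] [0.0505 0.0512]
t 10.65 tcp [ 0.4667 -0.0697  0.0811] turn [-0.1  0.1 -0. ] shift [ 2.9  1.4 55.1] rows 1.3 gap 0.803 q [-0.39  0.64  1.95 -0.    0.55 -1.95]
```

>>> move_arm(
  rows=[
    [0,0,0,1.5,-0.5,15,0.2],
    [0,0,0,1.5,-0.5,35,0.2],
    [0,0,0,1.5,-0.5,48,0.2],
    [0,0,0,1.5,-0.5,54,0.2],
    [0,0,0,1.5,-0.5,54,0.2],
    [0,0,0,1.5,-0.5,54,0.2],
    [0,0,0,1.5,-0.5,54,0.2],
    [0,0,0,1.5,-0.5,54,0.2],
  ],
  squeeze=80,
)

```text
t: 11.32
tcp_pos: [0.4646, -0.0696, 0.0273]
tool_rot: [0.0, 1.0, -0.0, 0.001]
force: [0.0, -0.4, -0.2]
finger_gap: 0.806
gripper_force: 0.0
```

```bash
python3 -c "
from h import *
go(.4645,-.0703,.026)"
```

```text
t 11.32 tcp [ 0.4646 -0.0696  0.0273] turn [-0.1  0.1 -0. ] shift [ 0.1 -0.7  1.3] rows 0.0 gap 0.806 q [-0.39  0.75  1.97 -0.    0.41 -1.96]
```

>>> move_arm(
  rows=[
    [0,0,0,0,-0.5,1,0.4],
    [0,0,0,0,-0.5,1,0.6],
    [0,0,0,0,-0.5,1,0.7],
    [0,0,0,0,-0.5,1,0.7],
    [0,0,0,0,-0.5,1,0.7],
    [0,0,0,0,-0.5,-15,0.7],
    [0,0,0,0,-0.5,-45,0.7],
    [0,0,0,0,-0.5,-80,0.7],
    [0,0,0,-15,-12,-95,0.7],
    [0,0,4,-40,-35,-95,0.7],
    [0,0,11,-65,-58,-95,0.7],
    [0,0,11,-90,-80,-95,0.7],
  ],
)

```text
t: 12.32
tcp_pos: [0.5547, -0.1501, 0.1225]
tool_rot: [0.098, 0.995, -0.0, 0.0]
force: [0.8, 0.6, -2.9]
finger_gap: 0.564
gripper_force: 83.8
```

```bash
python3 -c "
from h import *
go(.5957,-.1859,.115,79)"
```

```text
t 12.32 tcp [ 0.5547 -0.1501  0.1225] turn [-0.   0.  -0.2] shift [-47.2 -27.1   7.6] rows 1.3 gap 0.564 q [-0.46  0.65  1.67 -0.    0.82 -1.83]
```

>>> move_arm(
  rows=[
    [0,0,0,-18,-10,4,0.7],
    [0,0,0,-38,-22,7,0.7],
    [0,0,0,-48,-27,8,0.7],
    [0,0,0,-48,-27,12,0.7],
    [0,0,0,-48,-27,30,0.7],
    [0,0,0,-48,-27,45,0.7],
    [0,0,0,-48,-27,55,0.7],
    [0,0,0,-48,-27,55,0.7],
    [0,0,0,-48,-27,55,0.7],
    [0,0,0,-48,-27,55,0.7],
    [0,0,0,-48,-27,55,0.7],
    [0,0,0,-48,-27,55,0.7],
  ],
)

```text
t: 13.32
tcp_pos: [0.5964, -0.1852, 0.0676]
tool_rot: [0.096, 0.995, -0.0, 0.001]
force: [0.2, -0.1, -3.0]
finger_gap: 0.568
gripper_force: 83.8
```

```bash
python3 -c "
from h import *
go(.5957,-.1859,.0520,79)"
```

```text
t 13.32 tcp [ 0.5964 -0.1852  0.0676] turn [-0.   0.1 -0. ] shift [ 0.6 -0.8 15.6] rows 0.4 gap 0.568 q [-0.48  0.78  1.56 -0.    0.8  -1.86]
```

>>> move_arm(
  rows=[
    [0,0.1,0,0.6,-0.8,3,0.7],
    [0,0.1,0,0.6,-0.8,6,0.7],
    [0,0.1,0,0.6,-0.8,9,0.7],
    [0,0.1,0,0.6,-0.8,12,0.7],
    [0,0.1,0,0.6,-0.8,14,0.7],
    [0,0.1,0,0.6,-0.8,15,0.7],
    [0,0.1,0,0.6,-0.8,15,0.7],
    [0,0.1,0,0.6,-0.8,15,0.7],
  ],
)

```text
t: 13.98
tcp_pos: [0.595, -0.1857, 0.0525]
tool_rot: [0.096, 0.995, -0.0, -0.001]
force: [-1.9, 0.1, 5.6]
finger_gap: 0.569
gripper_force: 88.1
```

```bash
python3 -c "
from h import *
go(.5957,-.1859,.0520,79)"
```

```text
t 13.98 tcp [ 0.595  -0.1857  0.0525] turn [-0.  -0.1 -0. ] shift [-0.7 -0.1  0.5] rows 0.0 gap 0.569 q [-0.48  0.8   1.57 -0.    0.78 -1.86]
```

>>> move_arm(
  rows=[
    [0,0,0,0,0,-8,0.7],
    [0,0,0,0,0,-25,0.7],
    [0,0,0,0,0,-45,0.7],
    [0,0,0,0,0,-45,0.7],
    [0,0,0,0,0,-45,0.7],
    [0,0,0,0,0,-45,0.7],
  ],
)

```text
t: 14.48
tcp_pos: [0.5949, -0.1856, 0.096]
tool_rot: [0.096, 0.995, 0.0, -0.001]
force: [-0.3, -0.7, -3.7]
finger_gap: 0.569
gripper_force: 84.0
```

```bash
python3 -c "
from h import *
s3=dict(np.load('w3.npz')); s=snap('wrist'); np.savez('w6.npz',**s); st=readout.sense(); print(st['tcp_pos'],st['force'])
for q,im in ((s3,0),(s,0)):
  z=q['z_map']; c=z[230:420,320]; print(np.round(c[::6],4)); z0=np.median(z[320:335,300:340]); m=abs(z-z0)<.012
  for col in(290,305,320,335,350):
    r=np.where(m[200:450,col])[0]+200; print(col,r.min(),r.max())
go(.5957,-.1859,.0520,79)"
```

```text
[ 0.59454754 -0.18538944  0.09551777] [-0.33727293 -0.18134655 -2.56589618]
[0.2606 0.2627 0.2558 0.2564 0.2579 0.1472 0.1395 0.1397 0.1409 0.142
 0.1419 0.1422 0.1435 0.1432 0.144  0.1453 0.1462 0.1463 0.1474 0.1473
 0.1479 0.1499 0.1509 0.1508 0.1523 0.1525 0.1536 0.3212 0.3229 0.3253
 0.3263 0.3291]
290 263 380
305 258 385
320 256 387
335 259 384
350 265 379
[0.199  0.1997 0.2016 0.2023 0.204  0.1467 0.1408 0.1395 0.1416 0.142
 0.1426 0.1436 0.1432 0.1449 0.1453 0.1472 0.1481 0.1487 0.1491 0.1496
 0.1503 0.1521 0.1502 0.1533 0.1538 0.1533 0.2291 0.2323 0.2353 0.2341
 0.2355 0.2375]
290 261 378
305 256 383
320 255 384
335 257 382
350 262 378
t 14.53 tcp [ 0.5945 -0.1854  0.0955] turn [ 0.  -0.2 -0. ] shift [-1.4 -0.3 43.5] rows 1.0 gap 0.572 q [-0.48  0.73  1.55 -0.    0.86 -1.86]
```

>>> move_arm(
  rows=[
    [0,-0.1,0,-2.2,-0.3,10,0.7],
    [0,-0.1,0,-2.2,-0.3,20,0.7],
    [0,-0.1,0,-2.2,-0.3,30,0.7],
    [0,-0.1,0,-2.2,-0.3,30,0.7],
    [0,-0.1,0,-2.2,-0.3,30,0.7],
    [0,-0.1,0,-2.2,-0.3,30,0.7],
    [0,-0.1,0,-2.2,-0.3,30,0.7],
    [0,-0.1,0,-2.2,-0.3,30,0.7],
  ],
)

```text
t: 15.2
tcp_pos: [0.5977, -0.1867, 0.0671]
tool_rot: [0.096, 0.995, -0.0, 0.001]
force: [-0.0, -0.1, -1.7]
finger_gap: 0.564
gripper_force: 84.0
```

```bash
python3 -c "
from h import *
go(.5966,-.1860,.0520,79)"
```

```text
t 15.2 tcp [ 0.5977 -0.1867  0.0671] turn [-0.   0.1 -0. ] shift [ 1.2  0.5 15.1] rows 0.4 gap 0.564 q [-0.48  0.78  1.56 -0.    0.8  -1.86]
```

>>> move_arm(
  rows=[
    [0,0.1,0,0.7,0.4,3,0.7],
    [0,0.1,0,0.7,0.4,6,0.7],
    [0,0.1,0,0.7,0.4,8,0.7],
    [0,0.1,0,0.7,0.4,8,0.7],
    [0,0.1,0,0.7,0.4,10,0.7],
    [0,0.1,0,0.7,0.4,12,0.7],
    [0,0.1,0,0.7,0.4,13,0.7],
    [0,0.1,0,0.7,0.4,13,0.7],
    [0,0.1,0,0.7,0.4,13,0.7],
  ],
)

```text
t: 15.95
tcp_pos: [0.5967, -0.186, 0.0535]
tool_rot: [0.096, 0.995, -0.0, -0.001]
force: [-0.2, -0.2, -2.0]
finger_gap: 0.571
gripper_force: 84.0
```

```bash
python3 -c "
from h import *
go(.5966,-.1860,.0520,79)"
```

```text
t 15.95 tcp [ 0.5967 -0.186   0.0535] turn [-0.  -0.1 -0. ] shift [ 0.1 -0.   1.5] rows 0.0 gap 0.571 q [-0.48  0.8   1.56 -0.    0.78 -1.86]
```

>>> move_arm(
  rows=[
    [0,0,0,0,0,1,0.7],
    [0,0,0,0,0,2,0.7],
    [0,0,0,0,0,2,0.7],
    [0,0,0,0,0,2,0.7],
  ],
)

```text
t: 16.28
tcp_pos: [0.5968, -0.186, 0.0525]
tool_rot: [0.096, 0.995, -0.0, -0.001]
force: [-2.3, 0.8, 4.7]
finger_gap: 0.569
gripper_force: 87.7
```

>>> move_arm(
  rows=[
    [0,0,0,0,0,-1,0.7],
    [0,0,0,0,0,-1,0.5],
    [0,0,0,0,0,-1,0.35],
    [0,0,0,0,0,-1,0.25],
    [0,0,0,0,0,-1,0.25],
    [0,0,0,0,0,-1,0.25],
    [0,0,0,0,0,-20,0.25],
    [0,0,0,0,0,-55,0.2],
    [0,0,0,-25,0,-80,0.1],
    [0,0,0,-50,0,-100,0],
    [0,0,0,-60,0,-105,0],
    [0,0,0,-60,0,-105,0],
  ],
)

```text
t: 17.28
tcp_pos: [0.6599, -0.1989, 0.1598]
tool_rot: [0.096, 0.995, -0.002, 0.004]
force: [-0.2, 0.1, -0.2]
finger_gap: 0.998
gripper_force: 0.0
```

```bash
python3 -c "
from h import *
s=snap('wrist'); np.savez('w7.npz',**s)
P=cloud(s); c=np.array([.5957,-.1859]); m=(np.hypot(P[...,0]-c[0],P[...,1]-c[1])<.02)&(P[...,2]<.08)
p=P[m]; A=np.c_[p[:,:2]-c,np.ones(len(p))]; k=np.linalg.lstsq(A,p[:,2],rcond=None)[0]; print(m.sum(),np.percentile(p[:,2],[5,25,50,75,95]).round(4),'tilt',np.degrees(k[:2]),k[2])
go(.4715,.1765,.08,90)
i=s['img'][:250,180:500]; save('crop6.png',cv2.resize(i,(640,500)))"
```

```text
3521 [0.0334 0.0341 0.0346 0.0351 0.0357] tilt [-0.13423423  0.0139316 ] 0.0345804323242782
t 17.33 tcp [ 0.657  -0.1978  0.1576] turn [ -0.1   0.1 -11. ] shift [253.5 332.2  76.9] rows 10.2 gap 1.003 q [-0.45  0.72  1.35 -0.    1.07 -1.83]
```

View pics/crop6.png

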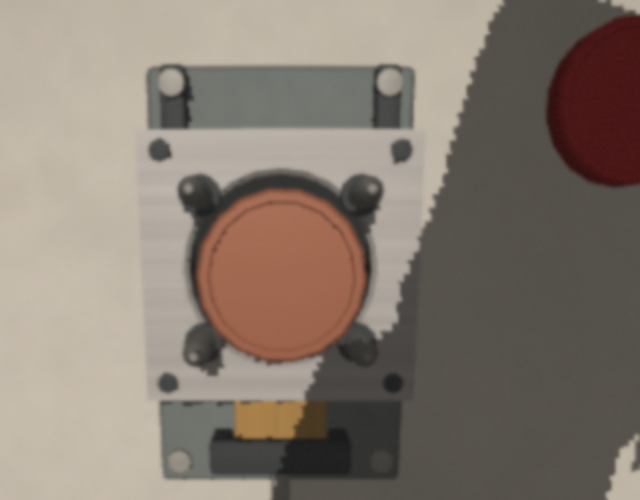

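Copper is seated flat with its top at about 36 mm. Wide brass is next.

>>> move_arm(
  rows=[
    [0,0,-5,24,32,0,0],
    [0,0,-11,48,64,0,0],
    [0,0,-11,72,96,0,0],
    [0,0,-11,98,128,0,0],
    [0,0,-11,122,160,0,0],
    [0,0,-11,147,192,0,0],
    [0,0,-11,171,224,0,0],
    [0,0,-11,196,256,0,0],
    [0,0,-11,220,288,15,0],
    [0,0,-11,240,315,35,0],
    [0,0,-11,253,332,65,0.1],
    [0,0,-11,253,332,77,0.2],
  ],
)

```text
t: 18.33
tcp_pos: [0.4633, 0.1792, 0.0767]
tool_rot: [-0.002, 1.0, -0.0, -0.006]
force: [0.3, -0.3, -0.0]
finger_gap: 0.807
gripper_force: 0.0
```

>>> move_arm(
  rows=[
    [0,0,0,0,0,0,0.2],
    [0,0,0,0,0,0,0.2],
    [0,0,0,0,0,0,0.2],
    [0,0,0,0,0,0,0.2],
    [0,0,0,0,0,0,0.2],
    [0,0,0,0,0,0,0.2],
  ],
)

```text
t: 18.83
tcp_pos: [0.4716, 0.1762, 0.0807]
tool_rot: [0.001, 1.0, 0.0, 0.0]
force: [1.0, -0.7, -0.7]
finger_gap: 0.8
gripper_force: 0.0
```

```bash
python3 -c "
from m4 import *
s=snap('wrist'); print(s['img'][270,318]); discs(s,dict(wb=(318,270))); go(.4714,.1766,.026,90)"
```

```text
[80 65 35]
wb [323.5 272.3] z 0.0127 circ [0.4718 0.1789] 0.0261 ell [0.4719 0.1788] [0.0505 0.0512]
t 18.88 tcp [0.4714 0.1763 0.0805] turn [ 0.  -0.  -0.1] shift [ 0.   0.2 54.5] rows 1.3 gap 0.803 q [ 0.14  0.66  1.87  0.    0.61 -1.43]
```

>>> move_arm(
  rows=[
    [0,0,0,0.5,2.5,15,0.2],
    [0,0,0,0.5,2.5,35,0.2],
    [0,0,0,0.5,2.5,48,0.2],
    [0,0,0,0.5,2.5,54,0.2],
    [0,0,0,0.5,2.5,54,0.2],
    [0,0,0,0.5,2.5,54,0.2],
    [0,0,0,0.5,2.5,54,0.2],
    [0,0,0,0.5,2.5,54,0.2],
  ],
)

```text
t: 19.55
tcp_pos: [0.4708, 0.1794, 0.0267]
tool_rot: [0.0, 1.0, 0.0, -0.0]
force: [-0.1, -0.0, 0.1]
finger_gap: 0.802
gripper_force: 0.0
```

```bash
python3 -c "
from h import *
go(.471,.1788,.026)"
```

```text
t 19.55 tcp [0.4708 0.1794 0.0267] turn [ 0. -0. -0.] shift [-0.2 -0.6  0.7] rows 0.0 gap 0.802 q [ 0.14  0.77  1.89  0.    0.49 -1.43]
```

>>> move_arm(
  rows=[
    [0,0,0,0,-0.5,0.5,0.4],
    [0,0,0,0,-0.5,0.5,0.6],
    [0,0,0,0,-0.5,0.5,0.7],
    [0,0,0,0,-0.5,0.5,0.7],
    [0,0,0,0,-0.5,0.5,0.7],
    [0,0,0,0,-0.5,-15,0.7],
    [0,0,0,0,-0.5,-45,0.7],
    [0,0,0,0,-0.5,-80,0.7],
    [0,0,0,0,-0.5,-105,0.7],
    [0,0,0,0,-0.5,-105,0.7],
    [0,0,0,0,-0.5,-105,0.7],
    [0,0,0,0,-0.5,-105,0.7],
  ],
)

```text
t: 20.55
tcp_pos: [0.4694, 0.1786, 0.1301]
tool_rot: [0.0, 1.0, -0.0, -0.002]
force: [-0.6, -0.2, -2.9]
finger_gap: 0.573
gripper_force: 83.9
```

```bash
cat > m6.py <<'E'
from h import *
def hold(s):
    z=s['z_map']; z0=np.median(z[320:335,310:330]); m=abs(z-z0)<.012; o=[]
    for col in(305,320,335):
        r=np.where(m[200:450,col])[0]+200; o.append((r.min(),r.max()))
    print('rows',o,'z0',z0)
E
python3 -c "
from m6 import *
hold(dict(np.load('w3.npz')));hold(dict(np.load('w6.npz')))
s=snap('wrist');hold(s)
go(.5957,-.1859,.115,79); print(readout.sense()['force'])"
```

```text
rows [(np.int64(258), np.int64(385)), (np.int64(256), np.int64(387)), (np.int64(259), np.int64(384))] z0 0.14619279
rows [(np.int64(256), np.int64(383)), (np.int64(255), np.int64(384)), (np.int64(257), np.int64(382))] z0 0.14733458
rows [(np.int64(259), np.int64(385)), (np.int64(257), np.int64(386)), (np.int64(259), np.int64(384))] z0 0.14710379
t 20.6 tcp [0.4691 0.1786 0.1296] turn [-0.1 -0.3 11. ] shift [-126.8 -364.5   14.1] rows 9.3 gap 0.566 q [ 0.14  0.57  1.85  0.    0.73 -1.43]
[-0.45756802  0.20995003 -2.35503109]
```

>>> move_arm(
  rows=[
    [0,0,2,-8,-25,0,0.7],
    [0,0,5,-21,-60,0,0.7],
    [0,0,11,-35,-100,0,0.7],
    [0,0,11,-49,-140,0,0.7],
    [0,0,11,-63,-180,0,0.7],
    [0,0,11,-77,-220,0,0.7],
    [0,0,11,-91,-260,0,0.7],
    [0,0,11,-104,-300,0,0.7],
    [0,0,11,-117,-335,0,0.7],
    [0,0,11,-124,-358,0,0.7],
    [0,0,11,-127,-365,5,0.7],
    [0,0,11,-127,-365,5,0.7],
  ],
)

```text
t: 21.6
tcp_pos: [0.5965, -0.1882, 0.1225]
tool_rot: [0.098, 0.995, 0.001, -0.003]
force: [0.4, 0.1, -2.6]
finger_gap: 0.571
gripper_force: 83.9
```

>>> move_arm(
  rows=[
    [0,0,0,0,0,0,0.7],
    [0,0,0,0,0,0,0.7],
    [0,0,0,0,0,0,0.7],
    [0,0,0,0,0,0,0.7],
    [0,0,0,0,0,0,0.7],
    [0,0,0,0,0,0,0.7],
  ],
)

```text
t: 22.1
tcp_pos: [0.5973, -0.1854, 0.1259]
tool_rot: [0.095, 0.995, -0.0, -0.001]
force: [0.2, 0.4, -2.5]
finger_gap: 0.568
gripper_force: 83.9
```

```bash
python3 -c "
from h import *
go(.5957,-.1859,.07,79)"
```

```text
t 22.1 tcp [ 0.5973 -0.1854  0.1259] turn [-0.  -0.1  0. ] shift [ 1.4 -0.8 55.9] rows 1.3 gap 0.568 q [-0.48  0.69  1.54 -0.    0.92 -1.86]
```

>>> move_arm(
  rows=[
    [0,0,0,1,-0.8,15,0.7],
    [0,0,0,1,-0.8,30,0.7],
    [0,0,0,1,-0.8,45,0.7],
    [0,0,0,1,-0.8,54,0.7],
    [0,0,0,1,-0.8,54,0.7],
    [0,0,0,1,-0.8,54,0.7],
    [0,0,0,1,-0.8,54,0.7],
    [0,0,0,1,-0.8,54,0.7],
    [0,0,0,1,-0.8,54,0.7],
  ],
)

```text
t: 22.85
tcp_pos: [0.5965, -0.1869, 0.0725]
tool_rot: [0.096, 0.995, -0.0, -0.0]
force: [0.6, 0.6, -2.5]
finger_gap: 0.572
gripper_force: 83.9
```

```bash
python3 -c "
from h import *
go(.5957,-.1859,.0630,79)"
```

```text
t 22.85 tcp [ 0.5965 -0.1869  0.0725] turn [-0. -0. -0.] shift [0.9 0.8 9.5] rows 0.2 gap 0.572 q [-0.48  0.77  1.56 -0.    0.81 -1.86]
```

>>> move_arm(
  rows=[
    [0,0,0,0.8,0.7,2,0.7],
    [0,0,0,0.8,0.7,4,0.7],
    [0,0,0,0.8,0.7,6,0.7],
    [0,0,0,0.8,0.7,7.5,0.7],
    [0,0,0,0.8,0.7,9,0.7],
    [0,0,0,0.8,0.7,9,0.7],
    [0,0,0,0.8,0.7,9,0.7],
  ],
)

```text
t: 23.43
tcp_pos: [0.5954, -0.186, 0.0628]
tool_rot: [0.096, 0.995, -0.0, -0.001]
force: [-1.4, -0.1, -0.0]
finger_gap: 0.572
gripper_force: 84.3
```

>>> move_arm(
  rows=[
    [0,0,0,0,0,0,0.55],
    [0,0,0,0,0,0,0.4],
    [0,0,0,0,0,0,0.25],
    [0,0,0,0,0,0,0.25],
    [0,0,0,0,0,0,0.25],
    [0,0,0,0,0,0,0.25],
    [0,0,0,0,0,-20,0.25],
    [0,0,0,0,0,-55,0.2],
    [0,0,0,-25,0,-80,0.1],
    [0,0,0,-50,0,-95,0],
    [0,0,0,-60,0,-95,0],
    [0,0,0,-60,0,-95,0],
  ],
)

```text
t: 24.43
tcp_pos: [0.6578, -0.1986, 0.1598]
tool_rot: [0.096, 0.995, -0.001, 0.003]
force: [-0.1, 0.0, -0.4]
finger_gap: 1.0
gripper_force: 0.0
```

```bash
python3 -c "
from h import *
s=snap('wrist'); np.savez('w8.npz',**s)
P=cloud(s); c=np.array([.5957,-.1859]); m=(np.hypot(P[...,0]-c[0],P[...,1]-c[1])<.02)&(P[...,2]<.08)
p=P[m]; A=np.c_[p[:,:2]-c,np.ones(len(p))]; k=np.linalg.lstsq(A,p[:,2],rcond=None)[0]; print(m.sum(),np.percentile(p[:,2],[5,25,50,75,95]).round(4),'tilt',np.degrees(k[:2]),k[2])
go(.473,-.2335,.08,90)
i=s['img'][:250,180:500]; save('crop7.png',cv2.resize(i,(640,500)))"
```

```text
3918 [0.0475 0.0481 0.0486 0.049  0.0497] tilt [-0.10076955 -0.00952771] 0.0485670957876344
t 24.48 tcp [ 0.6551 -0.1976  0.158 ] turn [ -0.  -0. -11.] shift [171.9 -69.9  78.1] rows 4.8 gap 1.0 q [-0.46  0.72  1.35 -0.    1.07 -1.83]
```

View pics/crop7.png

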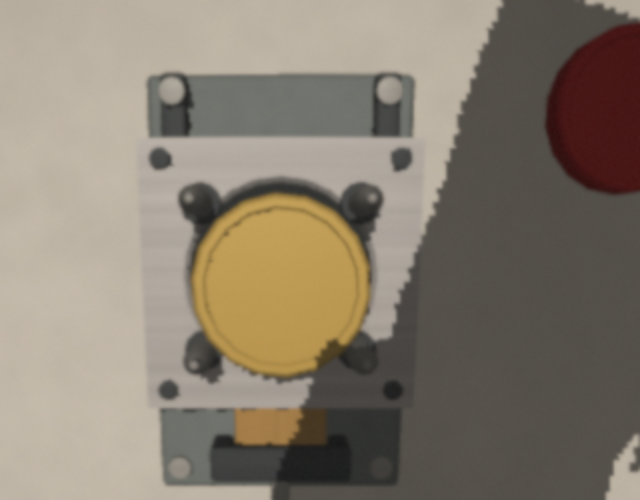

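The wide stack is complete and flat, brass top at about 50 mm. Narrow aluminium is next.

>>> move_arm(
  rows=[
    [0,0,-2,36,-14,0,0],
    [0,0,-5,72,-29,0,0],
    [0,0,-11,108,-44,5,0],
    [0,0,-11,144,-58,25,0.1],
    [0,0,-11,165,-67,50,0.2],
    [0,0,-11,172,-70,74,0.3],
    [0,0,-11,172,-70,78,0.3],
    [0,0,-11,172,-70,78,0.3],
    [0,0,-11,172,-70,78,0.3],
    [0,0,-11,172,-70,78,0.3],
    [0,0,-11,172,-70,78,0.3],
    [0,0,-11,172,-70,78,0.3],
  ],
)

```text
t: 25.48
tcp_pos: [0.4733, -0.2335, 0.0808]
tool_rot: [-0.0, 1.0, -0.001, 0.0]
force: [0.3, 0.7, 0.5]
finger_gap: 0.701
gripper_force: 0.0
```

```bash
python3 -c "
from m4 import *
s=snap('wrist'); print(s['img'][270,318]); discs(s,dict(na=(318,270))); go(.473,-.2335,.024,90)"
```

```text
[121 119 116]
na [315.9 271.2] z 0.0127 circ [ 0.4725 -0.2346] 0.0193 ell [ 0.4726 -0.2349] [0.0367 0.0374]
t 25.53 tcp [ 0.4731 -0.2334  0.0807] turn [-0.1 -0.   0. ] shift [ 0.  -0.  56.7] rows 1.4 gap 0.699 q [-0.67  0.68  1.81 -0.    0.65 -2.24]
```

>>> move_arm(
  rows=[
    [0,0,0,1.2,-1.4,15,0.3],
    [0,0,0,1.2,-1.4,35,0.3],
    [0,0,0,1.2,-1.4,48,0.3],
    [0,0,0,1.2,-1.4,54,0.3],
    [0,0,0,1.2,-1.4,54,0.3],
    [0,0,0,1.2,-1.4,54,0.3],
    [0,0,0,1.2,-1.4,54,0.3],
    [0,0,0,1.2,-1.4,54,0.3],
  ],
  squeeze=60,
)

```text
t: 26.2
tcp_pos: [0.4713, -0.235, 0.0267]
tool_rot: [0.0, 1.0, -0.001, -0.0]
force: [0.9, 0.3, -0.3]
finger_gap: 0.703
gripper_force: 0.0
```

```bash
python3 -c "
from h import *
go(.4717,-.2348,.0265)"
```

```text
t 26.2 tcp [ 0.4713 -0.235   0.0267] turn [-0.1 -0.  -0. ] shift [-0.4  0.2  0.2] rows 0.0 gap 0.703 q [-0.67  0.78  1.83 -0.    0.54 -2.24]
```

>>> move_arm(
  rows=[
    [0,0,0,0,0,0,0.5],
    [0,0,0,0,0,0,0.7],
    [0,0,0,0,0,0,0.85],
    [0,0,0,0,0,0,0.85],
    [0,0,0,0,0,0,0.85],
    [0,0,0,0,0,0,0.85],
    [0,0,0,0,0,-15,0.85],
    [0,0,0,0,0,-45,0.85],
    [0,0,0,0,0,-85,0.85],
    [0,0,0,0,0,-120,0.85],
    [0,0,0,0,0,-130,0.85],
    [0,0,0,0,0,-130,0.85],
  ],
)

```text
t: 27.2
tcp_pos: [0.4727, -0.2359, 0.1591]
tool_rot: [0.0, 1.0, -0.002, 0.002]
force: [0.9, 0.3, -1.0]
finger_gap: 0.414
gripper_force: 60.0
```

```bash
python3 -c "
from m6 import *
go(.679,.068,.157,96); print(readout.sense()['force'],readout.sense()['gripper_force'])"
```

```text
t 27.2 tcp [ 0.4727 -0.2359  0.1591] turn [-0.3  0.2 -6. ] shift [-206.3  303.9    1.6] rows 8.8 gap 0.414 q [-0.67  0.54  1.77 -0.    0.83 -2.24]
[ 0.94241155  0.34490436 -1.0364386 ] 59.96357023715973
```

>>> move_arm(
  rows=[
    [0,0,-2,-12,18,0,0.85],
    [0,0,-4,-32,48,0,0.85],
    [0,0,-6,-55,82,0,0.85],
    [0,0,-6,-78,115,0,0.85],
    [0,0,-6,-100,148,0,0.85],
    [0,0,-6,-123,182,0,0.85],
    [0,0,-6,-146,215,0,0.85],
    [0,0,-6,-168,248,0,0.85],
    [0,0,-6,-188,277,0,0.85],
    [0,0,-6,-201,297,0,0.85],
    [0,0,-6,-206,304,0,0.85],
    [0,0,-6,-206,304,0,0.85],
  ],
)

```text
t: 28.2
tcp_pos: [0.6768, 0.0713, 0.153]
tool_rot: [-0.054, 0.999, 0.0, -0.002]
force: [-1.1, -0.1, -0.2]
finger_gap: 0.416
gripper_force: 60.0
```

>>> move_arm(
  rows=[
    [0,0,0,0,0,0,0.85],
    [0,0,0,0,0,0,0.85],
    [0,0,0,0,0,0,0.85],
    [0,0,0,0,0,0,0.85],
    [0,0,0,0,0,0,0.85],
    [0,0,0,0,0,0,0.85],
  ],
)

```text
t: 28.7
tcp_pos: [0.677, 0.0684, 0.1558]
tool_rot: [-0.052, 0.999, 0.0, -0.001]
force: [1.1, -0.4, -0.4]
finger_gap: 0.411
gripper_force: 60.0
```

```bash
python3 -c "
from m6 import *
s=snap('wrist'); np.savez('w9.npz',**s); hold(s); go(.62,.0617,.12,96)
i=s['img'][20:420,200:440]; i=np.clip(i.astype(int)*1.8,0,255).astype(np.uint8); save('crop8.png',np.hstack([cv2.resize(i[:200],(480,400),interpolation=cv2.INTER_CUBIC),cv2.resize(i[200:,40:200],(320,400),interpolation=cv2.INTER_CUBIC)]))"
```

```text
rows [(np.int64(276), np.int64(369)), (np.int64(275), np.int64(371)), (np.int64(277), np.int64(370))] z0 0.14725
t 28.75 tcp [0.677  0.0686 0.1557] turn [ 0.  -0.1 -0.1] shift [57.4 -1.  35.8] rows 1.6 gap 0.412 q [-0.06  0.72  1.37 -0.    1.06 -1.74]
```

View pics/crop8.png

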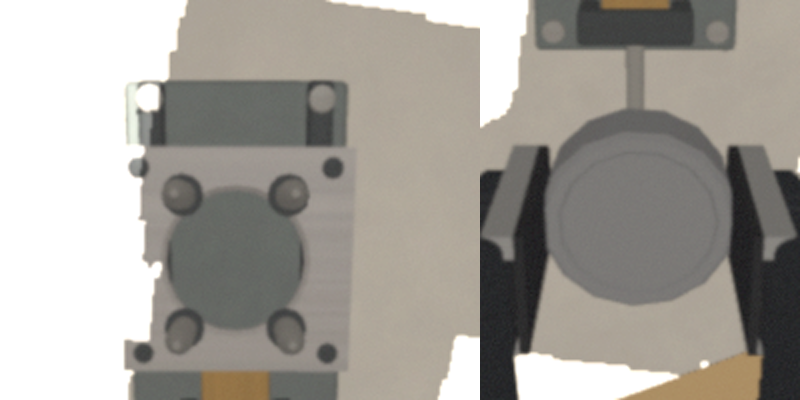

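Screws at crop (138,167), (333,167), (143,353), (326,353). Hole x spans 165–304 and y 187–329. The held disc is level.

```bash
python3 -c "
from m5 import *
s=dict(np.load('w9.npz'))
a=(2,200,20,.03)
rep(s,[(138,167),(333,167),(143,353),(326,353)],*a,'screws')
rep(s,[(165,258),(304,258),(235,187),(235,329)],*a,'hole')
s=dict(np.load('w3.npz')); rep(s,[(179,233),(471,233),(190,511),(462,511)],2.4,180,0,.03,'wide screws')
go(.6195,.0617,.0524,96)
"
```

```text
screws [0.6204 0.0618] d01 0.0581 d02 0.0562 d23 0.0579 ang -5.9
hole [0.6193 0.0616] d01 0.0426 d02 0.0299 d23 0.0428 ang -5.9
wide screws [ 0.5957 -0.1859] d01 0.0718 d02 0.07 d23 0.0721 ang 11.1
t 28.75 tcp [0.677  0.0686 0.1557] turn [ 0.  -0.1 -0.1] shift [ 57.8  -0.9 103.4] rows 2.8 gap 0.412 q [-0.06  0.72  1.37 -0.    1.06 -1.74]
```

>>> move_arm(
  rows=[
    [0,0,0,18,0,10,0.85],
    [0,0,0,40,-0.5,25,0.85],
    [0,0,0,54,-1,35,0.85],
    [0,0,0,57,-1,40,0.85],
    [0,0,0,57,-1,40,0.85],
    [0,0,0,57,-1,40,0.85],
    [0,0,0,57,-1,40,0.85],
    [0,0,0,57,-1,40,0.85],
    [0,0,0,57,-1,40,0.85],
    [0,0,0,57,-1,40,0.85],
  ],
)

```text
t: 29.58
tcp_pos: [0.6213, 0.0623, 0.1161]
tool_rot: [-0.052, 0.999, -0.0, -0.0]
force: [-0.7, 0.5, -0.5]
finger_gap: 0.418
gripper_force: 60.0
```

```bash
python3 -c "
from h import *
go(.6199,.0617,.068,95.9)"
```

```text
t 29.58 tcp [0.6213 0.0623 0.1161] turn [-0.  -0.   0.1] shift [ 1.4 -0.5 48.1] rows 1.2 gap 0.418 q [-0.08  0.7   1.54 -0.    0.89 -1.75]
```

>>> move_arm(
  rows=[
    [0,0,0,1,-0.5,12,0.85],
    [0,0,0,1,-0.5,26,0.85],
    [0,0,0,1,-0.5,40,0.85],
    [0,0,0,1,-0.5,47,0.85],
    [0,0,0,1,-0.5,47,0.85],
    [0,0,0,1,-0.5,47,0.85],
    [0,0,0,1,-0.5,47,0.85],
    [0,0,0,1,-0.5,47,0.85],
  ],
)

```text
t: 30.25
tcp_pos: [0.62, 0.0617, 0.0693]
tool_rot: [-0.052, 0.999, -0.0, -0.0]
force: [0.1, 0.2, -0.5]
finger_gap: 0.412
gripper_force: 60.0
```

```bash
python3 -c "
from h import *
go(.6199,.0617,.0545,95.9)"
```

```text
t 30.25 tcp [0.62   0.0617 0.0693] turn [-0.  -0.   0.1] shift [ 0.1  0.1 14.8] rows 0.4 gap 0.412 q [-0.08  0.77  1.57 -0.    0.8  -1.76]
```

>>> move_arm(
  rows=[
    [0,0,0,0,0,4,0.85],
    [0,0,0,0,0,8,0.85],
    [0,0,0,0,0,11,0.85],
    [0,0,0,0,0,13,0.85],
    [0,0,0,0,0,14.5,0.85],
    [0,0,0,0,0,14.5,0.85],
    [0,0,0,0,0,14.5,0.85],
  ],
)

```text
t: 30.83
tcp_pos: [0.6192, 0.0617, 0.0543]
tool_rot: [-0.052, 0.999, 0.0, -0.001]
force: [-0.7, -0.0, 2.9]
finger_gap: 0.415
gripper_force: 61.8
```

>>> move_arm(
  rows=[
    [0,0,0,-0.5,0,-0.5,0.85],
    [0,0,0,-0.5,0,-0.5,0.85],
    [0,0,0,-0.5,0,-0.5,0.85],
    [0,0,0,-0.5,0,-0.5,0.85],
  ],
)

```text
t: 31.17
tcp_pos: [0.6199, 0.0618, 0.0544]
tool_rot: [-0.052, 0.999, 0.0, -0.001]
force: [-0.3, -0.2, -0.3]
finger_gap: 0.415
gripper_force: 60.2
```

>>> move_arm(
  rows=[
    [0,0,0,0,0,0,0.7],
    [0,0,0,0,0,0,0.55],
    [0,0,0,0,0,0,0.4],
    [0,0,0,0,0,0,0.35],
    [0,0,0,0,0,0,0.35],
    [0,0,0,0,0,0,0.35],
    [0,0,0,0,0,-20,0.35],
    [0,0,0,0,0,-55,0.2],
    [0,0,0,-25,0,-80,0.1],
    [0,0,0,-50,0,-95,0],
    [0,0,0,-60,0,-100,0],
    [0,0,0,-60,0,-100,0],
  ],
)

```text
t: 32.17
tcp_pos: [0.6838, 0.0679, 0.1574]
tool_rot: [-0.052, 0.999, -0.0, 0.003]
force: [1.2, -0.4, 0.6]
finger_gap: 0.998
gripper_force: 0.0
```

```bash
cat > m7.py <<'E'
from h import *
def flat(s,c,r):
    P=cloud(s); m=(np.hypot(P[...,0]-c[0],P[...,1]-c[1])<r)&(P[...,2]<.08)
    p=P[m]; A=np.c_[p[:,:2]-c,np.ones(len(p))]; k=np.linalg.lstsq(A,p[:,2],rcond=None)[0]; print(m.sum(),np.percentile(p[:,2],[5,25,50,75,95]).round(4),'tilt',np.degrees(k[:2]).round(2),k[2].round(4))
E
python3 -c "
from m7 import *
s=snap('wrist'); np.savez('w10.npz',**s); flat(s,np.array([.62,.0617]),.014); go(.437,.332,.16,90)"
```

```text
1572 [0.0194 0.0201 0.0206 0.0211 0.0218] tilt [-0.62 -0.09] 0.0206
t 32.22 tcp [0.6808 0.068  0.1554] turn [-0.  0.  6.] shift [214.9 288.   -4.8] rows 8.6 gap 1.006 q [-0.06  0.72  1.36 -0.    1.06 -1.74]
```

The narrow aluminium blank is seated flat. Narrow brass is next.

>>> move_arm(
  rows=[
    [0,0,2,25,33,0,0],
    [0,0,4,50,66,0,0],
    [0,0,6,75,100,0,0],
    [0,0,6,100,134,0,0],
    [0,0,6,125,168,0,0],
    [0,0,6,150,201,0,0],
    [0,0,6,175,235,0,0],
    [0,0,6,196,263,15,0.1],
    [0,0,6,210,282,40,0.2],
    [0,0,6,215,288,65,0.3],
    [0,0,6,215,288,75,0.3],
    [0,0,6,215,288,75,0.3],
  ],
)

```text
t: 33.22
tcp_pos: [0.4323, 0.3306, 0.077]
tool_rot: [-0.001, 1.0, -0.002, -0.005]
force: [-0.4, -0.4, 0.5]
finger_gap: 0.692
gripper_force: 0.0
```

>>> move_arm(
  rows=[
    [0,0,0,0,0,0,0.3],
    [0,0,0,0,0,0,0.3],
    [0,0,0,0,0,0,0.3],
    [0,0,0,0,0,0,0.3],
    [0,0,0,0,0,0,0.3],
    [0,0,0,0,0,0,0.3],
  ],
)

```text
t: 33.72
tcp_pos: [0.4364, 0.3319, 0.0806]
tool_rot: [0.001, 1.0, 0.0, -0.0]
force: [-0.1, -0.5, -0.4]
finger_gap: 0.701
gripper_force: 0.0
```

```bash
python3 -c "
from m4 import *
s=snap('wrist'); print(s['img'][270,318]); discs(s,dict(nb=(318,270))); go(.437,.332,.0265,90)"
```

```text
[93 75 41]
nb [323.4 270.9] z 0.0127 circ [0.4355 0.3347] 0.0192 ell [0.4354 0.3344] [0.0368 0.0374]
t 33.77 tcp [0.4362 0.3319 0.0804] turn [ 0. -0. -0.] shift [-0.8  0.1 53.9] rows 1.3 gap 0.702 q [ 0.45  0.69  1.76  0.    0.69 -1.12]
```

>>> move_arm(
  rows=[
    [0,0,0,1.5,2.4,15,0.3],
    [0,0,0,1.5,2.4,35,0.3],
    [0,0,0,1.5,2.4,48,0.3],
    [0,0,0,1.5,2.4,54,0.3],
    [0,0,0,1.5,2.4,54,0.3],
    [0,0,0,1.5,2.4,54,0.3],
    [0,0,0,1.5,2.4,54,0.3],
    [0,0,0,1.5,2.4,54,0.3],
  ],
  squeeze=70,
)

```text
t: 34.43
tcp_pos: [0.4347, 0.3347, 0.0268]
tool_rot: [0.0, 1.0, 0.0, -0.0]
force: [0.4, 0.1, 0.2]
finger_gap: 0.698
gripper_force: 0.0
```

```bash
python3 -c "
from h import *
go(.4345,.3344,.0265)"
```

```text
t 34.43 tcp [0.4347 0.3347 0.0268] turn [ 0. -0. -0.] shift [ 0.2 -0.3  0.3] rows 0.0 gap 0.698 q [ 0.45  0.79  1.77  0.    0.58 -1.12]
```

>>> move_arm(
  rows=[
    [0,0,0,0,0,0,0.5],
    [0,0,0,0,0,0,0.7],
    [0,0,0,0,0,0,0.85],
    [0,0,0,0,0,0,0.85],
    [0,0,0,0,0,0,0.85],
    [0,0,0,0,0,0,0.85],
    [0,0,0,0,0,-15,0.85],
    [0,0,0,0,0,-45,0.85],
    [0,0,0,0,0,-80,0.85],
    [0,0,0,0,0,-100,0.85],
    [0,0,0,0,0,-100,0.85],
    [0,0,0,0,0,-100,0.85],
  ],
)

```text
t: 35.43
tcp_pos: [0.4348, 0.3347, 0.1271]
tool_rot: [0.0, 1.0, 0.001, 0.0]
force: [-0.1, 0.5, -1.9]
finger_gap: 0.405
gripper_force: 70.1
```

```bash
python3 -c "
from m6 import *
s=snap('wrist'); hold(s); hold(dict(np.load('w9.npz'))); go(.62,.0617,.12,95.9); print(readout.sense()['force'])"
```

```text
rows [(np.int64(275), np.int64(368)), (np.int64(273), np.int64(370)), (np.int64(275), np.int64(368))] z0 0.14749396
rows [(np.int64(276), np.int64(369)), (np.int64(275), np.int64(371)), (np.int64(277), np.int64(370))] z0 0.14725
t 35.48 tcp [0.4339 0.3342 0.1258] turn [-0.  -0.1 -5.9] shift [-186.2 -272.5    5.5] rows 7.9 gap 0.412 q [ 0.45  0.61  1.74  0.    0.79 -1.12]
[ 0.54638761 -0.12713606 -1.92458361]
```

>>> move_arm(
  rows=[
    [0,0,-2,-12,-18,0,0.85],
    [0,0,-4,-32,-48,0,0.85],
    [0,0,-6,-55,-80,0,0.85],
    [0,0,-6,-78,-114,0,0.85],
    [0,0,-6,-101,-148,0,0.85],
    [0,0,-6,-124,-182,0,0.85],
    [0,0,-6,-147,-216,0,0.85],
    [0,0,-6,-167,-245,0,0.85],
    [0,0,-6,-180,-264,2,0.85],
    [0,0,-6,-186,-272,5,0.85],
    [0,0,-6,-186,-272,5,0.85],
    [0,0,-6,-186,-272,5,0.85],
  ],
)

```text
t: 36.48
tcp_pos: [0.6183, 0.0629, 0.1186]
tool_rot: [-0.052, 0.999, 0.001, -0.003]
force: [0.4, 1.0, -1.6]
finger_gap: 0.407
gripper_force: 70.2
```

>>> move_arm(
  rows=[
    [0,0,0,0,0,0,0.85],
    [0,0,0,0,0,0,0.85],
    [0,0,0,0,0,0,0.85],
    [0,0,0,0,0,0,0.85],
    [0,0,0,0,0,0,0.85],
    [0,0,0,0,0,0,0.85],
    [0,0,0,0,0,0,0.85],
    [0,0,0,0,0,0,0.85],
  ],
)

```text
t: 37.15
tcp_pos: [0.6203, 0.0624, 0.1207]
tool_rot: [-0.052, 0.999, 0.0, -0.001]
force: [0.2, -0.5, -1.3]
finger_gap: 0.409
gripper_force: 70.2
```

```bash
python3 -c "
from h import *
go(.6203,.0617,.068,95.9)"
```

```text
t 37.15 tcp [0.6203 0.0624 0.1207] turn [ 0.  -0.1  0.1] shift [-0.1 -0.8 52.7] rows 1.3 gap 0.409 q [-0.08  0.7   1.54 -0.    0.9  -1.75]
```

>>> move_arm(
  rows=[
    [0,0,0,0,-0.7,12,0.85],
    [0,0,0,0,-0.7,26,0.85],
    [0,0,0,0,-0.7,40,0.85],
    [0,0,0,0,-0.7,51,0.85],
    [0,0,0,0,-0.7,51,0.85],
    [0,0,0,0,-0.7,51,0.85],
    [0,0,0,0,-0.7,51,0.85],
    [0,0,0,0,-0.7,51,0.85],
  ],
)

```text
t: 37.82
tcp_pos: [0.6209, 0.0616, 0.0703]
tool_rot: [-0.052, 0.999, -0.0, -0.0]
force: [0.5, -0.6, -1.6]
finger_gap: 0.409
gripper_force: 70.2
```

```bash
python3 -c "
from h import *
go(.6203,.0617,.0545,95.9)"
```

```text
t 37.82 tcp [0.6209 0.0616 0.0703] turn [-0.  -0.   0.1] shift [ 0.6  0.1 15.8] rows 0.4 gap 0.409 q [-0.08  0.77  1.56 -0.    0.81 -1.75]
```

>>> move_arm(
  rows=[
    [0,0,0,0.3,0,4,0.85],
    [0,0,0,0.3,0,8,0.85],
    [0,0,0,0.3,0,11,0.85],
    [0,0,0,0.3,0,13,0.85],
    [0,0,0,0.3,0,15,0.85],
    [0,0,0,0.3,0,15,0.85],
    [0,0,0,0.3,0,15,0.85],
    [0,0,0,0.3,0,15,0.85],
  ],
)

```text
t: 38.48
tcp_pos: [0.6199, 0.0617, 0.0545]
tool_rot: [-0.052, 0.999, 0.0, -0.001]
force: [-0.9, -0.1, 0.0]
finger_gap: 0.408
gripper_force: 70.5
```

>>> move_arm(
  rows=[
    [0,0,0,-0.4,0,-0.3,0.85],
    [0,0,0,-0.4,0,-0.3,0.85],
    [0,0,0,-0.4,0,-0.3,0.7],
    [0,0,0,-0.4,0,-0.3,0.55],
    [0,0,0,-0.4,0,-0.3,0.4],
    [0,0,0,-0.4,0,-0.3,0.35],
    [0,0,0,-0.4,0,-0.3,0.35],
    [0,0,0,0,0,-20,0.35],
    [0,0,0,0,0,-55,0.2],
    [0,0,0,-25,0,-80,0.1],
    [0,0,0,-50,0,-95,0],
    [0,0,0,-60,0,-100,0],
  ],
)

```text
t: 39.48
tcp_pos: [0.6851, 0.0679, 0.1593]
tool_rot: [-0.052, 0.999, -0.001, 0.005]
force: [-0.2, 0.7, -0.2]
finger_gap: 1.002
gripper_force: 0.0
```

>>> move_arm(
  rows=[
    [0,0,0,0,0,-40,0],
    [0,0,0,0,0,-80,0],
    [0,0,0,0,0,-80,0],
    [0,0,0,0,0,-80,0],
    [0,0,0,0,0,-80,0],
    [0,0,0,0,0,-80,0],
  ],
)

```text
t: 39.98
tcp_pos: [0.6787, 0.068, 0.233]
tool_rot: [-0.052, 0.999, 0.0, -0.002]
force: [-0.1, -0.1, -0.5]
finger_gap: 0.997
gripper_force: 0.0
```

```bash
python3 -c "
from m7 import *
s=snap('wrist'); flat(s,np.array([.62,.0617]),.014); flat(s,np.array([.5957,-.1859]),.018); save('w11.png',s['img']); print(readout.sense()['force'])"
```

```text
996 [0.0333 0.034  0.0346 0.0351 0.0358] tilt [-1.53 -0.31] 0.0346
883 [0.0472 0.0479 0.0485 0.049  0.0496] tilt [-0.14  1.03] 0.0483
[ 1.10997883  0.58332731 -0.86578945]
```

View pics/w11.png

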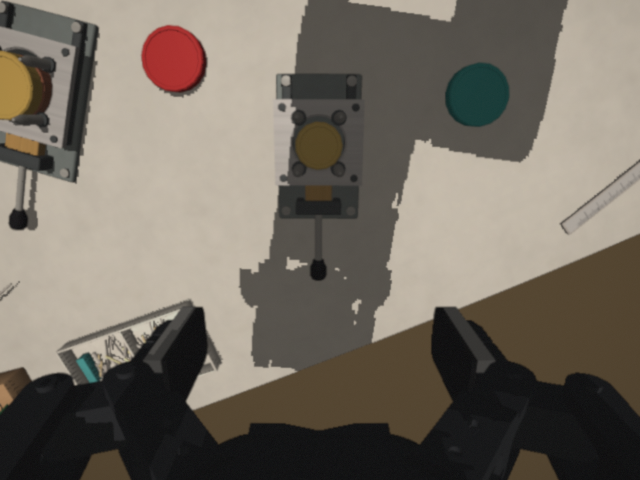

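Both stacks are in, with brass on top in the narrow (319,145) and the wide (12,85) feeder, at the expected heights. The arm is clear of everything.

```bash
python3 -c "
from station import order
print(order.sign_off())"
```

```text
the job is handed in; nothing more can be done
None
```

I loaded both feeders and handed the job in after about 40 s of the 109 s allowed: wide aluminium–copper–brass and narrow aluminium–brass, bottom to top, at the expected stack heights, with the caliper, loupe, ink bottle and look-alikes left alone.

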